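# Load the slide scanner under its stayed lid

### The arm

A 6-joint arm with a two-finger parallel gripper is mounted at the origin on a cart in front of the work surface, level with it; the furniture and walls round the work are solid. World frame = base frame: x ahead of the robot, y to its left, z up, the work surface at z = 0. Lengths are in m, angles in degrees, forces in N, time in s.
With the tool pointing down it reaches from about 0.375 to 0.9 m from the base axis. Payload 3.1 kg.
Tool frame: the origin (TCP) lies between the finger pads; the fingertips stand 22 mm ahead of it and the grasp point (between the pads) lies 3 mm ahead of it; z points along the fingers, y is the direction in which the jaws open and shut (so a half turn about z gives the same grasp; the last joint's range is limited). The gripper opens to 87 mm and grips with 3 to 60 N. Pads are 19 mm wide; open, the fingers measure 117 mm over their backs; the gripper's body (75 mm by 190 mm) begins 51 mm behind the grasp point.
Start: joints at [-85.571, 30.224, 82.088, -0, 67.689, -10.227], TCP at [0.158, -0.605, 0.245] pointing down, gripper open.
Joint ranges: [-176.69, 176.69], [-43.24, 126.21], [12.49, 139.97], [-82, 262], [0, 151.66], [-163.58, 163.58]. Speed limits (degrees/s): [159.86, 159.86, 180, 180, 180, 180].

### API

Orientations are given as [roll, pitch, yaw] about the fixed x, y, z axes, in that order (R = Rz(yaw) Ry(pitch) Rx(roll)).
In Python, from station import telemetry, camera, camera_info, r, spotter gives the robot as it stands.
- The arm moves only by the shell command python3 -m pendant 'ROWS' [FORCE]. ROWS is a JSON object of lists of equal length, an entry for each row: "travel": the shift along the tool's x, y, z in m, a list of three; "dr": the turn, a rotation vector about the tool's x, y, z in rad, a list of three; "gripper": the opening, from -1 (shut) to 1 (fully open). A call has 1 to 10 rows; each row is the pose to reach, as a shift and turn from the pose commanded when the call began, along the tool's axes at that moment; what a row does not reach only later rows make up. A row lasts 1/12 s, in which the tool goes at most 41.7 mm and 7.16 degrees, less where a joint would pass 70% of its speed; a pose out of reach is approached as far as the arm can. A call with a gripper value outside its range is refused whole. The fingers move at their own pace and stop on an object; FORCE is the grip in N (left out, the last holds). Time passes only in rows, so rows that repeat a pose let the fingers close. It gives the time, the measured TCP pose, the force and the opening at its end, in the units of the state.
- telemetry.sense(): the state, without advancing time (a new reading comes with each control period).
- camera(name): name is "side" or "top" or "wrist"; returns (picture, depth): 400x640x3 uint8, blue, green, red; 400x640 float32, m along the optical axis (not along the pixel's ray), 0 where there is no reading.
- camera_info(name): a dict with "fx", "fy", "cx", "cy" (pixels), "D" ([k1, k2, p1, p2, k3] as OpenCV has them; the pictures are not rectified), "R" (3x3) and "t" (3): a world point X has camera coordinates R X + t. Camera axes: x right, y down, z forward; pixel columns grow to the right and rows downward; lengths in m; the calibration is good to about 2 mm. A picture is of the moment at which its call begins: read the wrist's pose just before it. camera_info takes no time and is no camera call; for the wrist camera it gives the pose at the moment of the call.
- r.hand_in(): hands the job in, once; it reports no verdict.
Trained networks look in the newest picture that a camera, given by its name, has taken for a name from the list of things; names that differ only in an ending like _2 or _b are one class to them, and where a whole thing is asked for, a point or a joint stands for the part that bears it (a point fixed in the world has none). Each returns a list of dicts, best first, with "conf" (0 to 1); they miss things now and then, are a little off and sometimes report something else, mostly with a low value. They report only what shows in the picture. A call takes as long as a camera call. They do not tell look-alikes from the thing itself.
- spotter.cut_out(query, camera): "region" (400x640 bool, what is visible of it) and "extent" ([centre column, centre row, width, height] in pixels, round what is visible of it).
- spotter.mark_of(query, camera): "position" ([column, row] in pixels: a listed point, or the origin of a listed thing).
The state is a dict: "clock": time; "qpos": joint angles; "dq": joint speeds; "joint_efforts": joint torques, N m; "position": TCP position; "eef_rot": TCP orientation; "force": force on the tool from outside, world axes, zero at the start; "torque": the same for the moment, N m; "finger_gap": opening from 0.0 (shut) to 1.0 (fully open).
Only numpy, scipy, OpenCV 4.12 (cv2) and the standard library are available. Lean on these libraries where they do the work, as an engineer would, in place of code of your own. Each camera call takes 0.05 s, during which the arm holds its last target.

### The job

Reload the slide scanner: raise its lid by the handle until the folding stay on its right side goes past straight and locks, take the finished white cassette out and lay it on the middle of the upturned white tray, then lay every coloured slide cassette from the bench on the scanner bed, in the lane of its own colour, pushed flush against the lane's front fence and side stop. When all of them are in and let go, push the red knob of the stay back to break the joint and let the lid gently down until it is fully shut, with the coloured cassettes still against their stops; do not knock the bottle over.

Things in the scene. Friction and masses are not known exactly. Their poses are not given: they have to be found in the camera images.
- scanner: white bench slide scanner, base 200 (its x, depth) x 370 (its y, width) x 58 mm high, fixed to the bench; origin at the centre of its underside, its -x side (front) faces the robot, +y is its left side seen from the robot. Walls 8 mm thick, rear wall 30 mm. The bed inside is flat, 14 mm above the bench. A metal front fence, 8 mm thick, runs across the bed inside the front wall, its stop face at x = -84 mm; it and the side stops reach 14 mm above the bed.
- lid (a joint): grey lid, 370 mm wide, 12 mm thick, hinged along y at the rear; 0 = shut, 1.40 rad = where the stay locks. 0.4 kg, hinge slowed by a damper: about 3 to 5 N at the handle raise it at 0.3 to 0.5 rad/s, and with the stay unlocked it sinks by itself, gently, and shuts in some 3 to 5 s
- lid_hinge (a point): middle of the lid's hinge line (along the scanner's y), 66 mm above the bench, 95 mm behind the scanner's centre
- lid_handle (a point): middle of the lid's handle: round steel bar 12 mm thick, 130 mm long, along the scanner's y, 236 mm from the hinge line, its axis 41 mm in front of the lid front edge (35 mm gap behind it); swings with the lid in an arc about the hinge line, from 66 mm high when shut to 298 mm at the lock
- stay_elbow (a joint): elbow of the two-link folding stay (links 105 mm) on the scanner's right side (-y): 0 = folded (lid shut), 2.79 = straight, over 2.84 = locked past straight (stop at 2.89). A weak spring carries it past straight when the lid is raised all the way. While locked the lid cannot come down; to unlock, push the elbow knob back through straight (about 5 mm; pushing it 40 mm and more makes the lid sink by itself, less and the spring may lock it again)
- stay_knob (a point): centre of the red knob on the stay's elbow: a peg 16 mm thick, 36 mm long, along the scanner's y, outside its right side, centre 217 mm from the scanner's middle plane. Locked, it is about 119 mm above the bench, 9 mm behind the scanner centre; it folds backward (+x) and downward, on a circle of 105 mm radius about the lower pivot, which is at scanner x = -45 mm, 29 mm above the bench
- cassette_blue: closed blue plastic slide cassette, 80 (its x) x 36 (its y) x 30 mm high, 90 g, paper patch on top; origin at the centre of its underside; either way round will do
- lane_blue (a point): lane marked blue on the scanner bed: this point is where the centre of the cassette's underside comes when it is flush against both stops of the lane (axes as the scanner's, cassette's length along x). The front fence is 40 mm from it toward -x; the side stop, 28 mm long (beside the front 28 mm of the cassette only) and 7 mm thick, is 18 mm from it toward +y. Lanes are 85 mm apart
- cassette_yellow: closed yellow plastic slide cassette, 80 (its x) x 36 (its y) x 30 mm high, 90 g, paper patch on top; origin at the centre of its underside; either way round will do
- lane_yellow (a point): lane marked yellow on the scanner bed: this point is where the centre of the cassette's underside comes when it is flush against both stops of the lane (axes as the scanner's, cassette's length along x). The front fence is 40 mm from it toward -x; the side stop, 28 mm long (beside the front 28 mm of the cassette only) and 7 mm thick, is 18 mm from it toward +y. Lanes are 85 mm apart
- cassette_green: closed green plastic slide cassette, 80 (its x) x 36 (its y) x 30 mm high, 90 g, paper patch on top; origin at the centre of its underside; either way round will do
- lane_green (a point): lane marked green on the scanner bed: this point is where the centre of the cassette's underside comes when it is flush against both stops of the lane (axes as the scanner's, cassette's length along x). The front fence is 40 mm from it toward -x; the side stop, 28 mm long (beside the front 28 mm of the cassette only) and 7 mm thick, is 18 mm from it toward +y. Lanes are 85 mm apart
- cassette_white: closed white plastic slide cassette, 80 (its x) x 36 (its y) x 30 mm high, 90 g, the finished one, at first lying loose on the scanner bed in the middle, under the lid; origin at the centre of its underside
- tray: square white plastic tray turned upside down on the bench to the right of the scanner, 98 x 96 mm, its flat top 22 mm above the bench; fixed; origin at the centre of its underside
- blue_cap_bottle: loose sample bottle with a blue cap, standing, 36 mm wide, 114 mm high, origin at the centre of its underside; not part of the job
Mind the look-alikes: they are no part of the job. There is more than one size of the cassette_green; the one meant has the size given above.

How it is judged (in metres and radians):
On the way, in this order (a step that is already met when the one before it is completed fails the run):
1. the lid is raised and its stay is locked past straight (value of joint lid above 1.34 rad and value of joint stay_elbow above 2.84 rad), for 0.3 s.
2. with the stay locked, the white cassette is out on the tray and every coloured cassette lies in the lane of its colour against both stops, let go (all of step 1 and horizontal distance between cassette_white and tray below 0.03 m and z of cassette_white in the frame of tray between 0.018 and 0.027 m and angle between each of cassette_white, cassette_blue, cassette_yellow, cassette_green's own z axis and vertical below 0.06 rad and linear speed of each of cassette_white, cassette_blue, cassette_yellow, cassette_green below 0.02 m/s and contact force between the fingers and cassette_white below 0.3 N and x of cassette_blue in the frame of lane_blue between -0.003 and 0.003 m and y of cassette_blue in the frame of lane_blue between -0.003 and 0.003 m and z of cassette_blue in the frame of lane_blue below 0.004 m and angle between the x axis of cassette_blue and the x axis of lane_blue, either way round below 0.06 rad and contact force between the fingers and cassette_blue below 0.3 N and x of cassette_yellow in the frame of lane_yellow between -0.003 and 0.003 m and y of cassette_yellow in the frame of lane_yellow between -0.003 and 0.003 m and z of cassette_yellow in the frame of lane_yellow below 0.004 m and angle between the x axis of cassette_yellow and the x axis of lane_yellow, either way round below 0.06 rad and contact force between the fingers and cassette_yellow below 0.3 N and x of cassette_green in the frame of lane_green between -0.003 and 0.003 m and y of cassette_green in the frame of lane_green between -0.003 and 0.003 m and z of cassette_green in the frame of lane_green below 0.004 m and angle between the x axis of cassette_green and the x axis of lane_green, either way round below 0.06 rad and contact force between the fingers and cassette_green below 0.3 N), for 0.3 s.
3. the stay joint is broken and the lid is on its way down (value of joint stay_elbow below 2.5 rad and value of joint lid below 1.3 rad), for 0.1 s.
At the end, for the whole second after the job is handed in: the lid is shut (under 0.03 rad), the white cassette lies flat on the tray within 30 mm of its middle, and every coloured cassette present lies flat in the lane of its own colour within 3 mm of its registered place in x and y, within 0.06 rad of square, at rest (value of joint lid below 0.03 rad and horizontal distance between cassette_white and tray below 0.03 m and z of cassette_white in the frame of tray between 0.018 and 0.027 m and angle between each of cassette_white, cassette_blue, cassette_yellow, cassette_green's own z axis and vertical below 0.06 rad and linear speed of each of cassette_white, cassette_blue, cassette_yellow, cassette_green below 0.02 m/s and contact force between the fingers and cassette_white below 0.3 N and x of cassette_blue in the frame of lane_blue between -0.003 and 0.003 m and y of cassette_blue in the frame of lane_blue between -0.003 and 0.003 m and z of cassette_blue in the frame of lane_blue below 0.004 m and angle between the x axis of cassette_blue and the x axis of lane_blue, either way round below 0.06 rad and contact force between the fingers and cassette_blue below 0.3 N and x of cassette_yellow in the frame of lane_yellow between -0.003 and 0.003 m and y of cassette_yellow in the frame of lane_yellow between -0.003 and 0.003 m and z of cassette_yellow in the frame of lane_yellow below 0.004 m and angle between the x axis of cassette_yellow and the x axis of lane_yellow, either way round below 0.06 rad and contact force between the fingers and cassette_yellow below 0.3 N and x of cassette_green in the frame of lane_green between -0.003 and 0.003 m and y of cassette_green in the frame of lane_green between -0.003 and 0.003 m and z of cassette_green in the frame of lane_green below 0.004 m and angle between the x axis of cassette_green and the x axis of lane_green, either way round below 0.06 rad and contact force between the fingers and cassette_green below 0.3 N); the robot touches nothing.
It fails at once if the lid is slammed (falls faster than 1.5 rad/s) (velocity of joint lid below -1.5 rad/s).
It fails at once if the bottle is knocked over (angle between blue_cap_bottle's own z axis and vertical above 0.6 rad).
Of cassette_blue, cassette_yellow, cassette_green only 2 to 3 are there at a start; the rules pass over those that are not, and their reading is None.
At some moment in a run one of cassette_blue, cassette_yellow, cassette_green may be knocked a few centimetres aside while the robot is not near it.
Once in a run the grip may slacken for a moment while it holds something.
It also fails if it takes over 210 s, if anything falls off the work surface, if the arm or the gripper's body presses on something with over 40 N, if the wrist force passes 120 N, or if a joint passes its speed limit or range.

## Working session

There is one attempt and no reset: what is moved stays moved. The work goes in short steps, Python scripts to look and compute and a shell command to move; the robot and the scene stay as the last step left them, time stands still between calls to the robot, and variables do not carry over. Pictures are saved under pics/ and viewed, and the job is handed in when it is done.

```bash
ls; mkdir -p pics
python3 - <<'E'
from station import telemetry, camera, camera_info, r, spotter
import cv2
print(telemetry.sense())
for n in ["side","top","wrist"]:
    p,d=camera(n); cv2.imwrite(f"pics/{n}0.png",p)
    i=camera_info(n); print(n,{k:(v if not hasattr(v,'tolist') else v.tolist()) for k,v in i.items()})
E
```

```text
pics
{'clock': 0.0, 'qpos': array([-8.55707043e+01,  3.02808266e+01,  8.21572509e+01,  2.27370584e-04,
        6.76866160e+01, -1.02272373e+01]), 'dq': array([ 0.03207986,  0.10466937, -0.03868192,  0.00596806,  0.10523121,
        0.06276476]), 'joint_efforts': array([ 8.84348683e-04, -4.40039313e+01, -1.76589757e+01,  6.33105473e-02,
        5.79586742e-02, -1.57627924e-04]), 'position': array([ 0.15811664, -0.60396325,  0.24354681]), 'eef_rot': array([-1.79877325e+02, -2.23464602e-02,  1.46564225e+01]), 'force': array([-0.20405382, -0.26418167,  0.38375364]), 'torque': array([-0.05660754,  0.04366269,  0.04491046]), 'finger_gap': 1.000246055431233}
side {'fx': 432.6695525087333, 'fy': 432.6695525087333, 'cx': 316.66523766954873, 'cy': 195.73457404465654, 'D': [-0.08550371948656728, 0.0, 0.0, 0.0, 0.0], 'R': [[-0.9631327148296532, -0.26820087675108867, 0.021063317279312002], [-0.1866837681138819, 0.6099121937970431, -0.7701664018772049], [0.1937125301772293, -0.7457046369492584, -0.6374951373027958]], 't': [0.5044964578321551, 0.19220513975912118, 1.1085209912801117]}
top {'fx': 37
[... 155 characters left out ...]
6562096909715537, -0.9998625933632191, -0.0007009557268737566], [-0.9927966966449835, 0.016528245558295428, -0.11866564890301443], [0.11866092902367652, -0.0012694454468513909, -0.9929340221945743]], 't': [-0.08681645543027157, 0.5416766790765116, 1.3279314866748273]}
wrist {'fx': 296.2616215977263, 'fy': 296.2616215977263, 'cx': 320.0277445643164, 'cy': 198.90734246975333, 'D': [-0.03676507308252949, 0.0, 0.0, 0.0, 0.0], 'R': [[0.2526804472489166, -0.967543321188915, -0.003537400290234513], [-0.9319859987813546, -0.24437328165461553, 0.26773830000371024], [-0.2599128501125143, -0.06435542584801836, -0.9634851786666526]], 't': [-0.6233050979604552, -0.030687293081650625, 0.3919145369928044]}
```

View pics/top0.png

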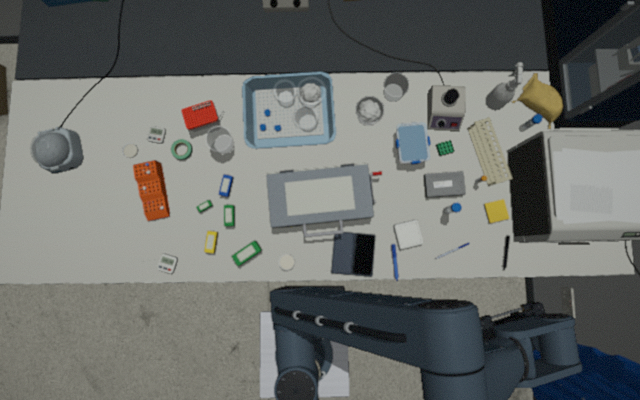

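View pics/side0.png

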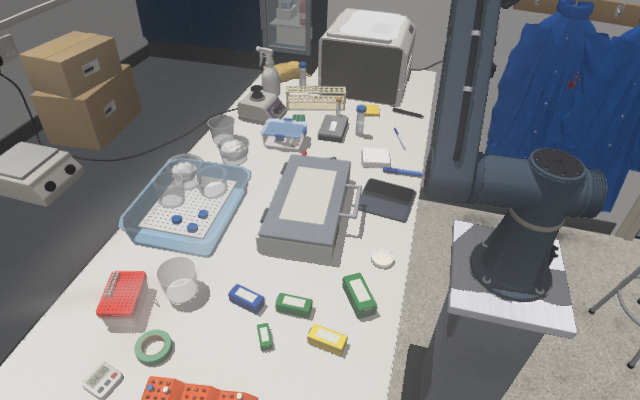

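View pics/wrist0.png

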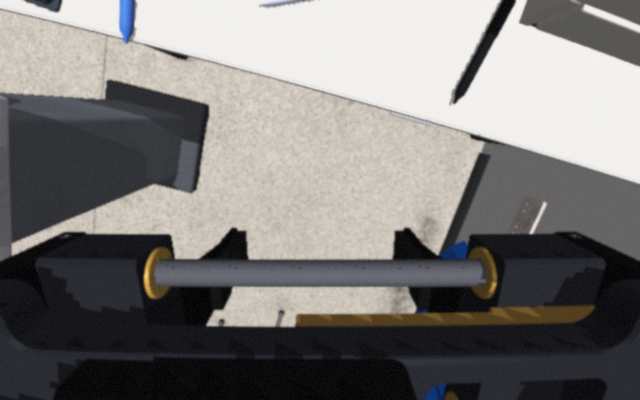

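The top view shows the scanner at (320,197) with its handle at (322,229), and the tray at (408,234). Blue is at (226,186) and yellow at (211,242). There are three greens, at (205,206), (229,216) and (247,253), so I'll measure their sizes next.

```bash
cat > h.py <<'E'
from station import telemetry, camera, camera_info, r, spotter
import cv2, numpy as np
def K(i): return np.array([[i["fx"],0,i["cx"]],[0,i["fy"],i["cy"]],[0,0,1.]])
def rays(i,uv):
    n=cv2.undistortPoints(np.asarray(uv,float).reshape(-1,1,2),K(i),np.array(i["D"])).reshape(-1,2)
    return np.c_[n,np.ones(len(n))]
def onplane(i,uv,z):
    R=np.array(i["R"]);t=np.array(i["t"]); d=rays(i,uv)@R; c=-R.T@t
    return c+d*((z-c[2])/d[:,2])[:,None]
def bydepth(i,uv,dep):
    R=np.array(i["R"]);t=np.array(i["t"]); return (rays(i,uv)*np.asarray(dep)[:,None]-t)@R
def proj(i,X):
    R=np.array(i["R"]);t=np.array(i["t"])
    return cv2.projectPoints(np.asarray(X,float).reshape(-1,1,3),cv2.Rodrigues(R)[0],t,K(i),np.array(i["D"]))[0].reshape(-1,2)
def rect(P):
    (c,s,a)=cv2.minAreaRect((np.asarray(P)[:,:2]*1000).astype(np.float32))
    if s[0]<s[1]: s=(s[1],s[0]); a+=90
    return np.round(c,1),np.round(s,1),round((a+90)%180-90,1)
def hsvmask(p,h0,h1,s=110,v=50):
    h=cv2.cvtColor(p,cv2.COLOR_BGR2HSV); return cv2.inRange(h,(h0,s,v),(h1,255,255))>0
def top(im,d,i,m,zt,tol=.008):
    vv,uu=np.nonzero(m&(d>0)); uv=np.c_[uu,vv].astype(float)
    P=bydepth(i,uv,d[vv,uu]); return P[abs(P[:,2]-zt)<tol]
E
python3 - <<'E'
from h import *
for n in ["top","side"]:
    im,d=camera(n); i=camera_info(n)
    for q in ["cassette_blue","cassette_yellow","cassette_green","tray","blue_cap_bottle","scanner"]:
        for o in spotter.cut_out(q,n)[:4]:
            m=o["region"]; vv,uu=np.nonzero(m&(d>0))
            if len(uu)<10: continue
            P=bydepth(i,np.c_[uu,vv],d[vv,uu])
            zt=np.percentile(P[:,2],85); T=P[P[:,2]>zt-.008]
            print(n,q,round(o["conf"],2),np.round(o["extent"]),"ztop %.3f"%zt,len(T),*rect(T))
    for q in ["lid_handle","lid_hinge","stay_knob","scanner","lane_green"]:
        for o in spotter.mark_of(q,n)[:2]:
            z={"scanner":0,"lane_green":.014}.get(q,.066)
            print(n,q,round(o["conf"],2),np.round(o["position"],1),np.round(onplane(i,[o["position"]],z),3))
E
```

```text
top cassette_blue 0.51 [227. 186.  11.  23.] ztop 0.033 194 [613.6 282.8] [78.3 36.9] -11.8
top cassette_yellow 0.54 [211. 241.  14.  19.] ztop 0.033 214 [410.4 333.7] [78.4 37.1] -8.6
top cassette_green 0.93 [248. 254.  33.  30.] ztop 0.042 342 [364.5 203.2] [102.9  46.7] -54.2
top cassette_green 0.68 [229. 216.  17.  23.] ztop 0.032 209 [500.7 268.4] [78.  37.7] 1.0
top cassette_green 0.67 [206. 206.  20.  18.] ztop 0.023 102 [538.1 363.5] [56.7 25.6] -59.8
top tray 0.56 [406. 235.  29.  30.] ztop 0.025 587 [ 422.6 -388.4] [92.1 88.4] -76.9
top blue_cap_bottle 0.62 [453. 209.  20.  11.] ztop 0.116 76 [ 508.  -537.2] [32.2 30.9] -58.6
top scanner 0.8 [324. 199. 117.  77.] ztop 0.075 5590 [544.6 -69.8] [378.  248.2] -84.9
top lid_hinge 0.9 [318.  170.9] [[ 0.654 -0.062  0.066]]
top stay_knob 0.57 [376.1 175.1] [[ 0.635 -0.271  0.066]]
top scanner 0.87 [319.6 194. ] [[ 0.579 -0.065  0.   ]]
top lane_green 0.87 [332.8 205.9] [[ 0.531 -0.114  0.014]]
side cassette_blue 0.97 [246. 300.  36.  29.] ztop 0.030 454 [613.7 286.1] [80.3 37.8] -13.1
side cassette_yellow 0.9 [327. 341.  42.  31.
[... 251 characters left out ...]
_green 0.62 [295. 306.  40.  27.] ztop 0.030 499 [504.7 273.2] [82.  38.9] 2.5
side tray 0.7 [375. 159.  24.  22.] ztop 0.023 398 [ 426.8 -384.8] [97.1 86.3] -78.7
side blue_cap_bottle 0.58 [360. 119.  12.  31.] ztop 0.108 57 [ 508.  -534.4] [36.  29.7] 84.5
side scanner 0.7 [310. 208. 106. 109.] ztop 0.073 6170 [547.5 -71.8] [387.6 247.3] -84.7
side lid_handle 0.75 [356.7 204. ] [[ 0.428 -0.063  0.066]]
side lid_hinge 0.75 [273.8 187.2] [[ 0.672 -0.066  0.066]]
side lid_hinge 0.51 [353.  202.4] [[ 0.439 -0.067  0.066]]
side stay_knob 0.6 [304.3 157.9] [[ 0.631 -0.234  0.066]]
side scanner 0.57 [308.4 213.5] [[ 0.565 -0.057  0.   ]]
side lane_green 0.47 [307.2 214.5] [[ 0.563 -0.037  0.014]]
```

The three greens measure:
- (248,254): 103x47 mm
- (229,216): 78-82x38 mm
- (206,206): 57x26 mm

The one at (229,216) fits 80x36x30. I'll confirm it in a crop, and also refine the scanner pose.

Run:
```python
from h import *
for n in ["top","side"]:
    im,d=camera(n); i=camera_info(n)
    if n=="side": cv2.imwrite("pics/green1.png",cv2.resize(im[250:370,200:400],None,fx=3.5,fy=3.5,interpolation=cv2.INTER_CUBIC))
    else: cv2.imwrite("pics/top1.png",cv2.resize(im[140:290,190:430],None,fx=3.2,fy=3.2,interpolation=cv2.INTER_CUBIC))
    m=max(spotter.cut_out("scanner",n),key=lambda o:o["conf"])["region"].astype(np.uint8)
    m=cv2.dilate(m,np.ones((7,7)))
    vv,uu=np.nonzero((m>0)&(d>0)); P=bydepth(i,np.c_[uu,vv],d[vv,uu])
    T=P[(P[:,2]>.062)&(P[:,2]<.085)]
    c,s,a=rect(T); print(n,len(T),c,s,a,"ztop",np.median(T[:,2]))
    th=np.deg2rad(a+90); ex=np.array([np.cos(th),np.sin(th)]); ey=np.array([-ex[1],ex[0]])
    u=T[:,:2]@ex; v=T[:,:2]@ey
    # counts per u bin
    b=np.arange(u.min(),u.max(),.008); 
    for k in b:
        q=(u>=k)&(u<k+.008); print("%.3f n=%d v %.3f..%.3f mid %.3f"%(k,q.sum(),v[q].min() if q.any() else 0,v[q].max() if q.any() else 0,(v[q].min()+v[q].max())/2 if q.any() else 0),end=" | ")
    print("ex",ex)
```

```text
top 5783 [544.4 -71.2] [382.2 247.7] -85.0 ztop 0.07223752005836152
0.412 n=91 v -0.181..-0.042 mid -0.112 | 0.420 n=51 v -0.182..-0.043 mid -0.113 | 0.428 n=14 v -0.182..-0.043 mid -0.113 | 0.436 n=11 v -0.180..-0.045 mid -0.112 | 0.444 n=12 v -0.181..-0.045 mid -0.113 | 0.452 n=51 v -0.292..0.059 mid -0.116 | 0.460 n=238 v -0.297..0.070 mid -0.113 | 0.468 n=230 v -0.298..0.070 mid -0.114 | 0.476 n=231 v -0.295..0.069 mid -0.113 | 0.484 n=235 v -0.296..0.073 mid -0.112 | 0.492 n=234 v -0.297..0.071 mid -0.113 | 0.500 n=231 v -0.309..0.071 mid -0.119 | 0.508 n=241 v -0.309..0.069 mid -0.120 | 0.516 n=237 v -0.307..0.070 mid -0.119 | 0.524 n=231 v -0.301..0.069 mid -0.116 | 0.532 n=235 v -0.302..0.073 mid -0.115 | 0.540 n=232 v -0.303..0.071 mid -0.116 | 0.548 n=223 v -0.300..0.070 mid -0.115 | 0.556 n=238 v -0.302..0.070 mid -0.116 | 0.564 n=224 v -0.303..0.068 mid -0.118 | 0.572 n=233 v -0.303..0.072 mid -0.115 | 0.580 n=224 v -0.296..0.072 mid -0.112 | 0.588 n=230 v -0.299..0.071 mid -0.114 | 0.596 n=228 v -0.295..0.069 mid -0.113 | 0.604 n=225 v -0.296..0.068 mid -0.114 | 0.612 n=
[... 969 characters left out ...]
.0.069 mid -0.114 | 0.543 n=245 v -0.298..0.068 mid -0.115 | 0.551 n=250 v -0.302..0.068 mid -0.117 | 0.559 n=242 v -0.301..0.071 mid -0.115 | 0.567 n=248 v -0.301..0.070 mid -0.115 | 0.575 n=234 v -0.295..0.069 mid -0.113 | 0.583 n=250 v -0.301..0.070 mid -0.115 | 0.591 n=244 v -0.300..0.068 mid -0.116 | 0.599 n=242 v -0.299..0.068 mid -0.115 | 0.607 n=244 v -0.305..0.069 mid -0.118 | 0.615 n=232 v -0.301..0.070 mid -0.116 | 0.623 n=248 v -0.298..0.069 mid -0.115 | 0.631 n=241 v -0.299..0.069 mid -0.115 | 0.639 n=232 v -0.299..0.068 mid -0.116 | 0.647 n=216 v -0.295..0.069 mid -0.113 | 0.655 n=67 v -0.250..0.042 mid -0.104 | 0.663 n=2 v -0.204..-0.016 mid -0.110 | ex [0.9957247  0.09237059]
```

View pics/green1.png

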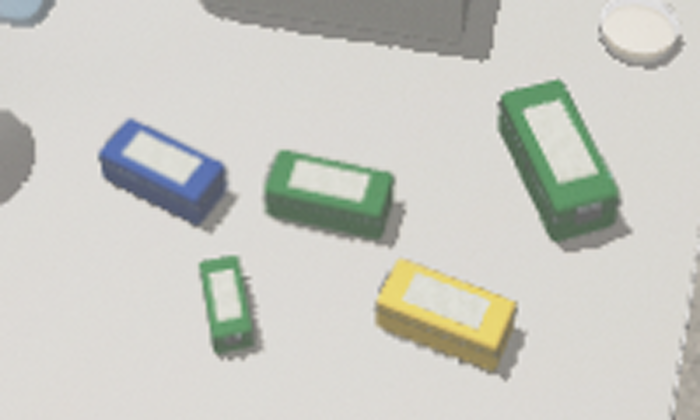

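View pics/top1.png

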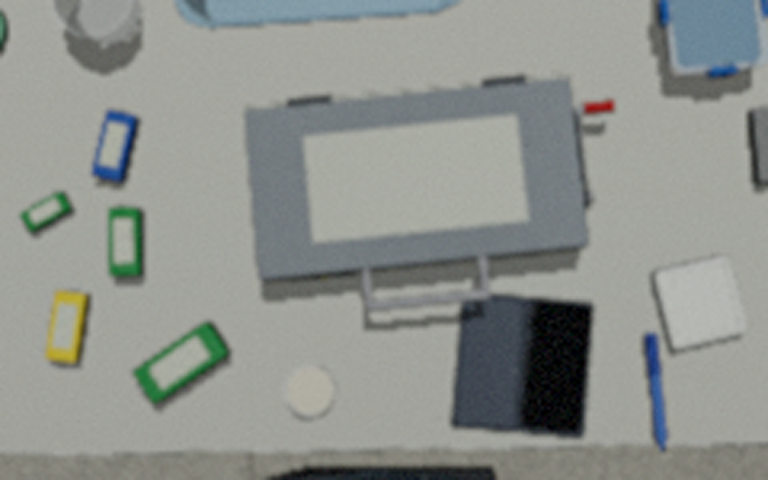

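The crop shows the middle green matching blue and yellow in size, so that one is ours. There is also a dark box near the handle, at (355,254) in the top view, so I'll check its size.

Run:
```python
from h import *
n="top"
im,d=camera(n); i=camera_info(n)
v,u=np.mgrid[100:275,190:480]; v=v.ravel();u=u.ravel(); ok=d[v,u]>0; P=bydepth(i,np.c_[u,v][ok],d[v,u][ok])
Z=np.full((70,160),0.0)
# height map 1cm cells x .30-.75, y .45..-.60 
xs=np.arange(.30,.66,.02); ys=np.arange(.42,-.62,-.03)
print("y:",[int(y*100) for y in ys])
for x in xs:
    print(int(x*100),[int(1000*max([0]+list(P[(abs(P[:,0]-x)<.01)&(abs(P[:,1]-y)<.015)][:,2]))) for y in ys])
```

```text
y: [42, 39, 36, 33, 30, 27, 24, 21, 18, 15, 12, 9, 6, 3, 0, -2, -5, -8, -11, -14, -17, -20, -23, -26, -29, -32, -35, -38, -41, -44, -47, -50, -53, -56, -59]
30 [5, 5, 8, 5, 4, 6, 7, 7, 7, 4, 4, 6, 21, 12, 5, 7, 7, 9, 11, 13, 22, 19, 20, 8, 8, 19, 6, 6, 5, 6, 8, 6, 7, 6, 7]
32 [7, 6, 9, 4, 7, 6, 44, 42, 7, 5, 6, 22, 23, 24, 5, 8, 8, 8, 13, 11, 17, 21, 21, 7, 6, 21, 6, 6, 6, 4, 8, 6, 5, 5, 5]
34 [6, 7, 6, 5, 6, 6, 44, 44, 42, 6, 8, 18, 21, 22, 5, 6, 4, 6, 14, 10, 18, 20, 20, 9, 6, 19, 6, 7, 8, 6, 8, 10, 6, 6, 7]
36 [4, 6, 7, 34, 6, 7, 44, 47, 43, 37, 6, 15, 23, 5, 9, 6, 4, 7, 13, 10, 16, 19, 17, 17, 6, 24, 6, 8, 9, 7, 7, 10, 13, 9, 8]
38 [4, 6, 38, 36, 6, 5, 38, 45, 44, 41, 6, 7, 8, 4, 6, 4, 5, 5, 15, 11, 15, 20, 20, 15, 8, 22, 28, 28, 28, 20, 7, 6, 7, 12, 16]
40 [5, 8, 37, 36, 6, 7, 6, 42, 43, 36, 6, 3, 5, 5, 6, 4, 5, 6, 13, 9, 14, 21, 21, 16, 6, 16, 28, 30, 27, 26, 7, 6, 7, 9, 7]
42 [5, 6, 32, 35, 31, 6, 6, 5, 29, 4, 8, 7, 5, 4, 78, 76, 77, 80, 78, 72, 12, 17, 18, 16, 4, 23, 31, 28, 30, 18, 5, 8, 5, 6, 4]
44 [5, 5, 29, 36, 29, 5, 6, 5, 6, 3, 7, 8, 6, 5, 75, 7, 66, 71, 75, 78, 8, 6, 7
[... 643 characters left out ...]
, 79, 77, 77, 5, 6, 6, 5, 7, 6, 8, 7, 7, 4, 6]
56 [3, 7, 22, 20, 5, 7, 5, 4, 7, 5, 78, 78, 78, 78, 78, 79, 78, 79, 78, 77, 79, 79, 78, 6, 5, 8, 6, 5, 7, 37, 33, 32, 33, 31, 31]
58 [6, 11, 5, 6, 33, 35, 7, 8, 7, 6, 76, 79, 77, 76, 78, 78, 79, 78, 79, 78, 79, 78, 76, 45, 7, 4, 6, 6, 6, 32, 37, 31, 34, 34, 34]
60 [7, 5, 8, 5, 34, 35, 6, 6, 6, 6, 78, 79, 77, 80, 78, 82, 77, 77, 79, 80, 77, 79, 76, 6, 4, 7, 4, 7, 6, 32, 32, 34, 32, 34, 35]
62 [5, 7, 6, 8, 35, 38, 6, 6, 6, 5, 77, 78, 75, 77, 75, 80, 76, 76, 80, 78, 79, 82, 79, 7, 7, 5, 6, 7, 6, 31, 33, 39, 33, 33, 31]
64 [6, 6, 7, 7, 33, 34, 5, 5, 6, 5, 77, 77, 76, 77, 78, 78, 79, 76, 77, 77, 77, 77, 78, 58, 57, 7, 7, 5, 5, 34, 34, 32, 33, 33, 31]
```

```bash
cat >> h.py <<'E'
from scipy.spatial.transform import Rotation as Ro
TH=np.deg2rad(5.15); EX=np.array([np.cos(TH),np.sin(TH),0]); EY=np.array([-EX[1],EX[0],0]); O=np.array([.567,-.0629,0.])
def S(x,y,z): return O+EX*x+EY*y+np.array([0,0,z])
def to(p,yaw,roll=180,pitch=0):
    s=telemetry.sense(); Rc=Ro.from_euler('xyz',s["eef_rot"],degrees=True); Rt=Ro.from_euler('xyz',[roll,pitch,yaw],degrees=True)
    print("now",np.round(s["position"],4),np.round(s["eef_rot"],1),"gap %.3f"%s["finger_gap"],"F",np.round(s["force"],1),"t %.1f"%s["clock"])
    t=Rc.inv().apply(np.asarray(p)-s["position"]); d=(Rc.inv()*Rt).as_rotvec()
    print("target",np.round(p,4),"travel",np.round(t,4),"len %.3f"%np.linalg.norm(t),"dr",np.round(d,3))
E
python3 - <<'E'
from h import *
H=S(.095-.236,0,.066); print(H)
to(H+[0,0,.14],95.1)
E
```

```text
[ 0.4265692  -0.07555665  0.066     ]
now [ 0.1582 -0.6046  0.2445] [-180.    -0.    14.7] gap 0.997 F [ 0.4  0.  -0.6] t 1.6
target [ 0.4266 -0.0756  0.206 ] travel [ 0.3935 -0.4439  0.0386] len 0.595 dr [-0.    -0.    -1.404]
```

```bash
python3 -m pendant '{"travel":[[0.026,-0.03,0],[0.052,-0.06,0],[0.078,-0.09,0.005],[0.104,-0.12,0.008],[0.13,-0.15,0.01],[0.156,-0.18,0.013],[0.182,-0.21,0.017],[0.208,-0.24,0.02],[0.234,-0.27,0.024],[0.26,-0.3,0.028]],"dr":[[0,0,-0.1],[0,0,-0.2],[0,0,-0.3],[0,0,-0.4],[0,0,-0.5],[0,0,-0.6],[0,0,-0.7],[0,0,-0.8],[0,0,-0.9],[0,0,-1.0]],"gripper":[1,1,1,1,1,1,1,1,1,1]}' 20
python3 - <<'E'
from h import *
to(S(-.141,0,.206),95.1)
E
```

```text
clock: 2.43
position: [0.3344, -0.2471, 0.2168]
eef_rot: [179.9, 0.0, 72.2]
force: [1.0, 0.3, 0.3]
finger_gap: 0.997
now [ 0.3344 -0.2471  0.2168] [179.9   0.   72.2] gap 0.997 F [1.  0.3 0.3] t 2.4
target [ 0.4266 -0.0756  0.206 ] travel [0.1916 0.0353 0.0107] len 0.195 dr [ 0.001  0.001 -0.4  ]
```

```bash
python3 -m pendant '{"travel":[[0.03,0.006,0],[0.06,0.012,0.005],[0.09,0.018,0.008],[0.12,0.024,0.01],[0.15,0.03,0.011],[0.18,0.034,0.011],[0.1916,0.0353,0.011],[0.1916,0.0353,0.011]],"dr":[[0,0,-0.07],[0,0,-0.14],[0,0,-0.21],[0,0,-0.28],[0,0,-0.35],[0,0,-0.4],[0,0,-0.4],[0,0,-0.4]],"gripper":[1,1,1,1,1,1,1,1]}'
python3 - <<'E'
from h import *
to(S(-.141,0,.072),95.1)
im,d=camera("wrist"); cv2.imwrite("pics/w2.png",im)
print(proj(camera_info("wrist"),[S(-.141,0,.066),S(-.141,.06,.066),S(-.141,-.06,.066)]))
E
```

```text
clock: 3.1
position: [0.4276, -0.0752, 0.2057]
eef_rot: [180.0, -0.0, 95.1]
force: [-0.9, 0.2, 1.2]
finger_gap: 1.005
now [ 0.4276 -0.0752  0.2057] [180.   -0.   95.1] gap 1.005 F [-0.9  0.2  1.2] t 3.1
target [ 0.4266 -0.0756  0.072 ] travel [-0.0003 -0.0011  0.1337] len 0.134 dr [ 0.001 -0.     0.   ]
[[317.80997474 194.35772034]
 [317.5508973  131.42332509]
 [318.04821322 250.72073407]]
```

View pics/w2.png

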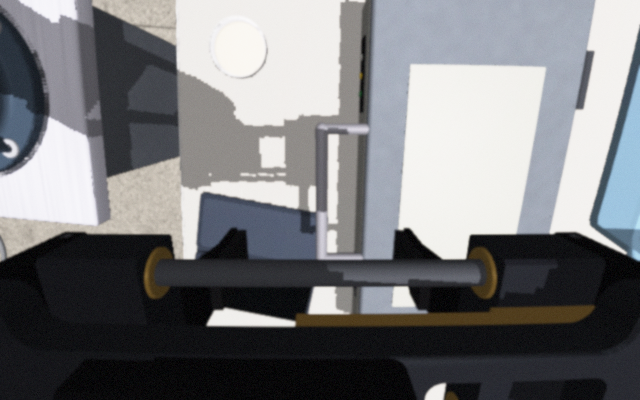

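The bar sits at column 322, about 4 px (some 3 mm) beyond my prediction. I'll close to about 30 mm so the rear finger fits the 35 mm gap, then go down.

```bash
python3 -m pendant '{"travel":[[0,0.001,0],[0,0.001,0.02],[0,0.002,0.04],[0,0.002,0.06],[0,0.002,0.07],[0,0.002,0.07],[0,0.002,0.07],[0,0.002,0.07]],"dr":[[0,0,0],[0,0,0],[0,0,0],[0,0,0],[0,0,0],[0,0,0],[0,0,0],[0,0,0]],"gripper":[-0.31,-0.31,-0.31,-0.31,-0.31,-0.31,-0.31,-0.31]}' 30
python3 - <<'E'
from h import *
im,d=camera("wrist"); cv2.imwrite("pics/w3.png",im)
im,d=camera("side"); cv2.imwrite("pics/s3.png",cv2.resize(im[100:300,220:460],None,fx=3,fy=3))
E
```

```text
clock: 3.82
position: [0.4291, -0.0782, 0.1361]
eef_rot: [179.9, 0.0, 94.8]
force: [-0.3, 0.1, -0.1]
finger_gap: 0.48
```

View pics/w3.png

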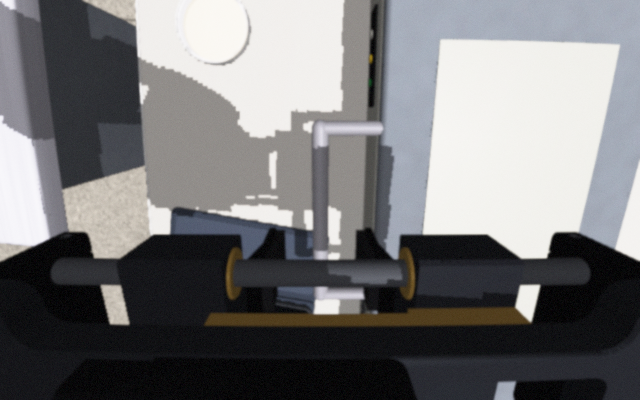

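View pics/s3.png

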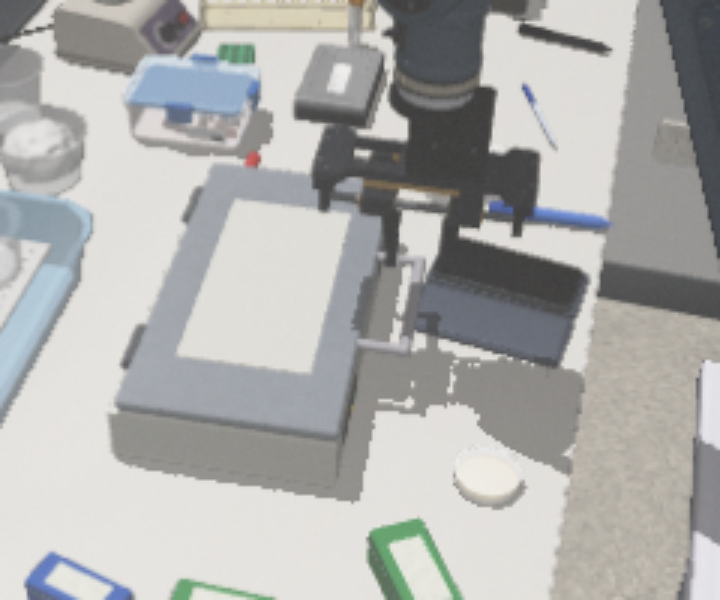

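```bash
python3 -m pendant '{"travel":[[0,0,0],[0,0,0],[0,0,0],[0,0,0.015],[0,0,0.035],[0,0,0.055],[0,0,0.066],[0,0,0.067],[0,0,0.067]],"dr":[[0,0,0],[0,0,0],[0,0,0],[0,0,0],[0,0,0],[0,0,0],[0,0,0],[0,0,0],[0,0,0]],"gripper":[-0.31,-0.31,-0.31,-0.31,-0.31,-0.31,-0.31,-0.31,-0.31]}' 30
python3 -m pendant '{"travel":[[0,0,0],[0,0,0],[0,0,0],[0,0,0],[0,0,0],[0,0,0]],"dr":[[0,0,0],[0,0,0],[0,0,0],[0,0,0],[0,0,0],[0,0,0]],"gripper":[-1,-1,-1,-1,-1,-1]}' 20
python3 - <<'E'
from h import *
im,d=camera("wrist"); cv2.imwrite("pics/w4.png",im)
H=.236; s=telemetry.sense(); p=s["position"]; print(p, s["finger_gap"]*87)
E
```

```text
clock: 4.67
position: [0.4285, -0.077, 0.0682]
eef_rot: [-179.9, -0.0, 94.9]
force: [0.0, -0.4, 0.4]
finger_gap: 0.345
clock: 5.17
position: [0.4291, -0.0774, 0.0692]
eef_rot: [179.9, 0.0, 94.9]
force: [-0.4, 0.2, 6.3]
finger_gap: 0.131
[ 0.42907469 -0.07738295  0.0691788 ] 11.469817795024648
```

View pics/w4.png

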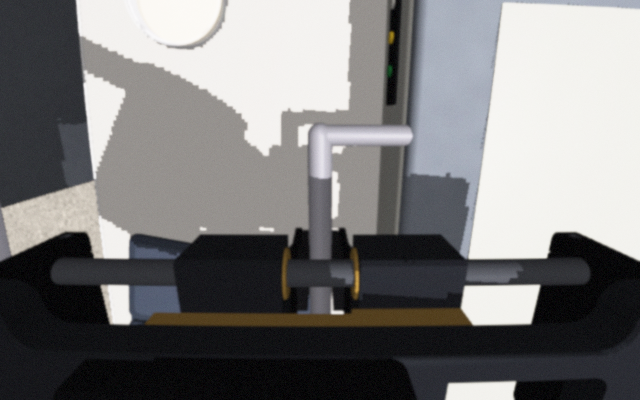

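```bash
python3 -m pendant '{"travel":[[0,0.0003,-0.0118],[0,0.0012,-0.0236],[0,0.0026,-0.0353],[0,0.0047,-0.0469],[0,0.0073,-0.0584],[0,0.0105,-0.0697],[0,0.0143,-0.0809],[0,0.0186,-0.0919],[0,0.0235,-0.1027],[0,0.0289,-0.1131]],"dr":[[0,0,0],[0,0,0],[0,0,0],[0,0,0],[0,0,0],[0,0,0],[0,0,0],[0,0,0],[0,0,0],[0,0,0]],"gripper":[-1,-1,-1,-1,-1,-1,-1,-1,-1,-1]}' 20
python3 - <<'E'
from h import *
p=telemetry.sense()["position"]; p0=np.array([.4291,-.0774,.0692]); print((p-p0)@EX,(p-p0)[2])
for th in np.arange(.55,1.46,.05): print("%.2f %.4f %.4f"%(th,.236*(1-np.cos(th))-.0289,.236*np.sin(th)-.1131))
E
```

```text
clock: 6.05
position: [0.4559, -0.0749, 0.1814]
eef_rot: [-179.8, 0.0, 94.9]
force: [-1.2, -3.3, -5.1]
finger_gap: 0.127
0.026950711802614425 0.1122317821192028
0.55 0.0059 0.0103
0.60 0.0123 0.0202
0.65 0.0192 0.0297
0.70 0.0266 0.0389
0.75 0.0344 0.0478
0.80 0.0427 0.0562
0.85 0.0513 0.0642
0.90 0.0604 0.0718
0.95 0.0698 0.0789
1.00 0.0796 0.0855
1.05 0.0897 0.0916
1.10 0.1001 0.0972
1.15 0.1107 0.1023
1.20 0.1216 0.1069
1.25 0.1327 0.1109
1.30 0.1440 0.1143
1.35 0.1554 0.1172
1.40 0.1670 0.1195
1.45 0.1787 0.1212
```

```bash
python3 -m pendant '{"travel":[[0,0.0059,-0.0103],[0,0.0123,-0.0202],[0,0.0192,-0.0297],[0,0.0266,-0.0389],[0,0.0344,-0.0478],[0,0.0427,-0.0562],[0,0.0513,-0.0642],[0,0.0604,-0.0718],[0,0.0698,-0.0789],[0,0.0796,-0.0855]],"dr":[[0,0,0],[0,0,0],[0,0,0],[0,0,0],[0,0,0],[0,0,0],[0,0,0],[0,0,0],[0,0,0],[0,0,0]],"gripper":[-1,-1,-1,-1,-1,-1,-1,-1,-1,-1]}' 20
python3 - <<'E'
from h import *
p=telemetry.sense()["position"]; p0=np.array([.4291,-.0774,.0692]); print((p-p0)@EX,(p-p0)[2])
im,d=camera("side"); cv2.imwrite("pics/s5.png",im)
E
```

```text
clock: 6.88
position: [0.5298, -0.0685, 0.2674]
eef_rot: [-179.0, -0.0, 95.0]
force: [-15.7, -3.8, 12.6]
finger_gap: 0.128
0.10104954884855168 0.1981853839565047
```

View pics/s5.png

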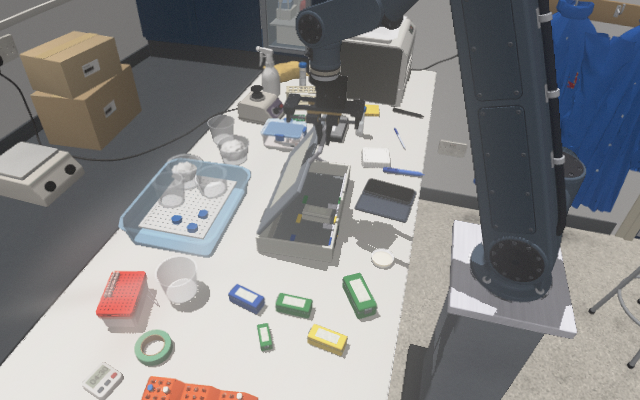

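```bash
python3 -m pendant '{"travel":[[0,0.0043,-0.0067],[0,0.0146,-0.0126],[0,0.0253,-0.018],[0,0.0363,-0.0229],[0,0.0475,-0.0272],[0,0.0475,-0.0272]],"dr":[[0,0,0],[0,0,0],[0,0,0],[0,0,0],[0,0,0],[0,0,0]],"gripper":[-1,-1,-1,-1,-1,-1]}' 15
python3 - <<'E'
from h import *
p=telemetry.sense()["position"]; p0=np.array([.4291,-.0774,.0692]); a,b=(p-p0)@EX,(p-p0)[2];print(a,b,np.hypot(.236-a,b),np.arctan2(b,.236-a))
im,d=camera("side"); cv2.imwrite("pics/s6.png",cv2.resize(im[60:260,220:460],None,fx=3,fy=3))
E
```

```text
clock: 7.43
position: [0.5846, -0.0638, 0.2958]
eef_rot: [-180.0, 0.0, 94.9]
force: [-3.7, 0.5, 7.3]
finger_gap: 0.133
0.1561276861451468 0.22659620806173603 0.24026116629302735 1.2319072597120104
```

View pics/s6.png

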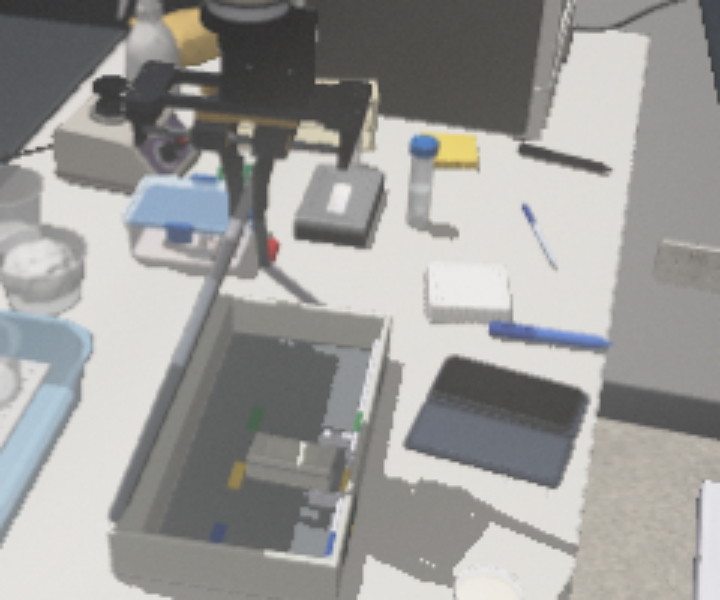

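```bash
python3 -m pendant '{"travel":[[0,0.0089,-0.0034],[0,0.0182,-0.0061],[0,0.0275,-0.0084],[0,0.0369,-0.0103],[0,0.0405,-0.011],[0,0.044,-0.0115],[0,0.044,-0.0115],[0,0.044,-0.0115],[0,0.044,-0.0115]],"dr":[[0,0,0],[0,0,0],[0,0,0],[0,0,0],[0,0,0],[0,0,0],[0,0,0],[0,0,0],[0,0,0]],"gripper":[-1,-1,-1,-1,-1,-1,-1,-1,-1]}' 15
python3 - <<'E'
from h import *
p=telemetry.sense()["position"]; p0=np.array([.4291,-.0774,.0692]); a,b=(p-p0)@EX,(p-p0)[2];print(a,b,np.hypot(.236-a,b),np.arctan2(b,.236-a))
im,d=camera("side"); cv2.imwrite("pics/s7.png",cv2.resize(im[60:260,220:460],None,fx=3,fy=3))
E
```

```text
clock: 8.23
position: [0.624, -0.0604, 0.3056]
eef_rot: [-179.4, -0.0, 94.9]
force: [-9.5, -1.2, 5.9]
finger_gap: 0.136
0.19566813260688176 0.2363623104908158 0.2397786507343239 1.4017883118375458
```

View pics/s7.png

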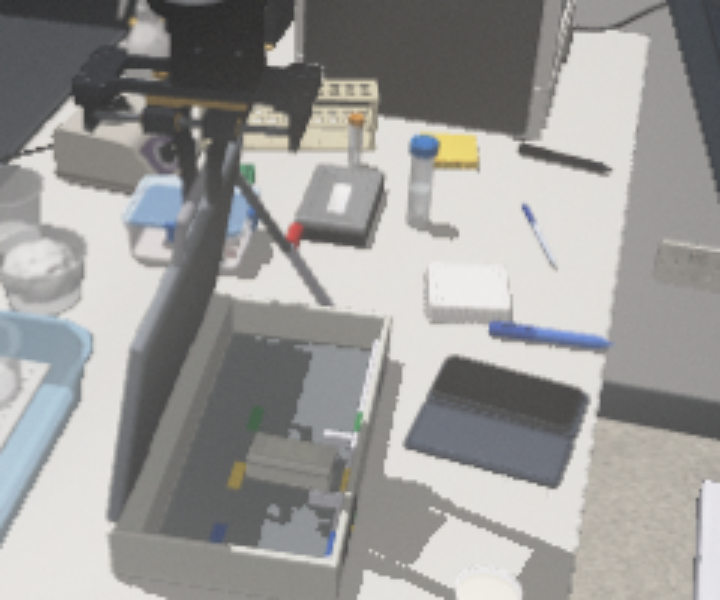

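```bash
sed -i 's/O=np.array(\[.567,-.0629,0.\])/O=np.array([.5693,-.0627,0.])/' h.py
cat >> h.py <<'E'
def knob():
    for n in ["side","top"]:
        im,d=camera(n); i=camera_info(n); hs=cv2.cvtColor(im,cv2.COLOR_BGR2HSV)
        m=(cv2.inRange(hs,(0,150,90),(8,255,255))|cv2.inRange(hs,(172,150,90),(180,255,255)))>0
        e=proj(i,[S(-.009,-.217,.119)])[0]
        vv,uu=np.nonzero(m); k=(abs(uu-e[0])<30)&(abs(vv-e[1])<30)
        print(n,"knob px",uu[k].mean().round(1) if k.any() else None,vv[k].mean().round(1) if k.any() else None,k.sum(),"expected locked",e.round(1))
        for el in [2.6,2.79,2.84,2.89]:
            pass
E
python3 - <<'E'
from h import *
knob()
E
python3 -m pendant '{"travel":[[0,-0.002,0],[0,-0.004,0],[0,-0.006,0],[0,-0.006,0]],"dr":[[0,0,0],[0,0,0],[0,0,0],[0,0,0]],"gripper":[-1,-1,-1,-1]}' 15
python3 - <<'E'
from h import *
knob()
p=telemetry.sense()["position"]; p0=np.array([.4291,-.0774,.0692]); a,b=(p-p0)@EX,(p-p0)[2];print(a,b,np.hypot(.236-a,b),np.arctan2(b,.236-a))
E
```

```text
side knob px 317.0 137.0 1 expected locked [324.2 138.8]
top knob px 380.9 181.9 21 expected locked [381.  187.8]
clock: 8.72
position: [0.6225, -0.0605, 0.3054]
eef_rot: [179.9, -0.0, 94.9]
force: [0.7, 1.1, -1.3]
finger_gap: 0.131
side knob px 318.3 136.7 3 expected locked [324.2 138.8]
top knob px 381.1 183.1 21 expected locked [381.  187.8]
0.1940949462421978 0.2362495910783624 0.23993728933856392 1.395246006973112
```

```bash
sed -i 's/S(-.009,-.217,.119)/S(.009,-.217,.119)/' h.py
python3 - <<'E'
from h import *
knob()
# kinematics of stay: lower pivot (-45,29); upper pivot on lid: find from folded/locked
import numpy as np
A=np.array([-45,29.]);L=105
i=camera_info("top")
# lid 1.4 locked: knob at (9,119); elbow 2.79 straight
K_=np.array([9,119.]); a0=np.arctan2(K_[1]-29,K_[0]+45); print("lower link angle",np.rad2deg(a0))
for off in [-12,-8,-4,0,4,8]:
    a=a0-off/105.; k=A+L*np.array([np.cos(a),np.sin(a)]); print(off,k.round(1),proj(i,[S(k[0]/1000,-.217,k[1]/1000)]).round(1), proj(camera_info("side"),[S(k[0]/1000,-.217,k[1]/1000)]).round(1))
E
```

```text
side knob px 318.5 136.5 2 expected locked [318.5 138.2]
top knob px 381.1 183.1 21 expected locked [380.3 182.6]
lower link angle 59.03624346792648
-12 [ -1.6 124.6] [[380.9 185.4]] [[321.9 137. ]]
-8 [  2.  122.9] [[380.7 184.4]] [[320.8 137.4]]
-4 [  5.6 121. ] [[380.5 183.5]] [[319.6 137.8]]
0 [  9. 119.] [[380.3 182.6]] [[318.5 138.2]]
4 [ 12.4 116.9] [[380.1 181.8]] [[317.4 138.6]]
8 [ 15.7 114.7] [[379.9 181. ]] [[316.4 139.1]]
```

The knob matches the locked position in both cameras, and the handle carries no load after backing off. I'll release it and go up.

```bash
python3 -m pendant '{"travel":[[0,0,0],[0,0,0],[0,0,0],[0,0,-0.01],[0,0,-0.03],[0,0,-0.05],[0,0,-0.07],[0,0,-0.07]],"dr":[[0,0,0],[0,0,0],[0,0,0],[0,0,0],[0,0,0],[0,0,0],[0,0,0],[0,0,0]],"gripper":[-0.3,-0.3,-0.3,-0.3,-0.3,-0.3,-0.3,-0.3]}' 15
python3 - <<'E'
from h import *
knob()
im,d=camera("side"); cv2.imwrite("pics/s8.png",cv2.resize(im[60:260,220:460],None,fx=3,fy=3))
im,d=camera("top"); cv2.imwrite("pics/t8.png",cv2.resize(im[140:290,220:460],None,fx=3.2,fy=3.2))
E
```

```text
clock: 9.58
position: [0.6242, -0.0613, 0.3818]
eef_rot: [179.4, 0.2, 94.9]
force: [0.8, -0.9, 0.1]
finger_gap: 0.351
side knob px None None 0 expected locked [318.5 138.2]
top knob px 381.3 183.2 21 expected locked [380.3 182.6]
```

View pics/s8.png

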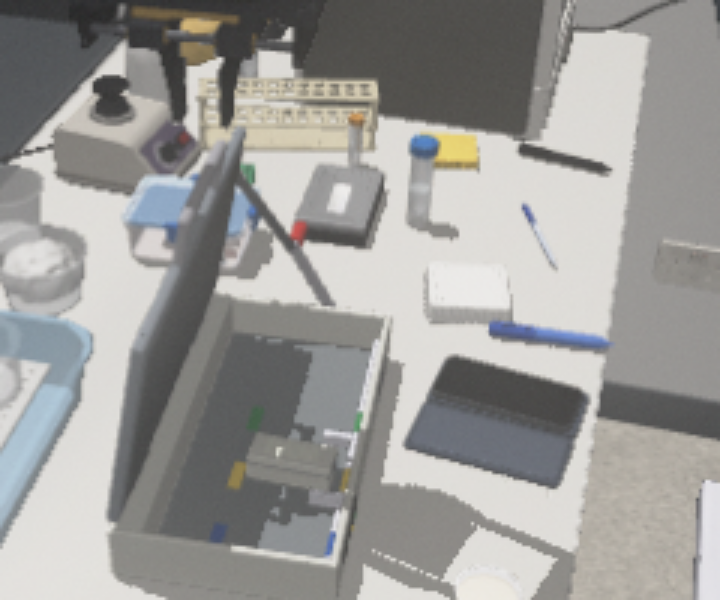

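View pics/t8.png

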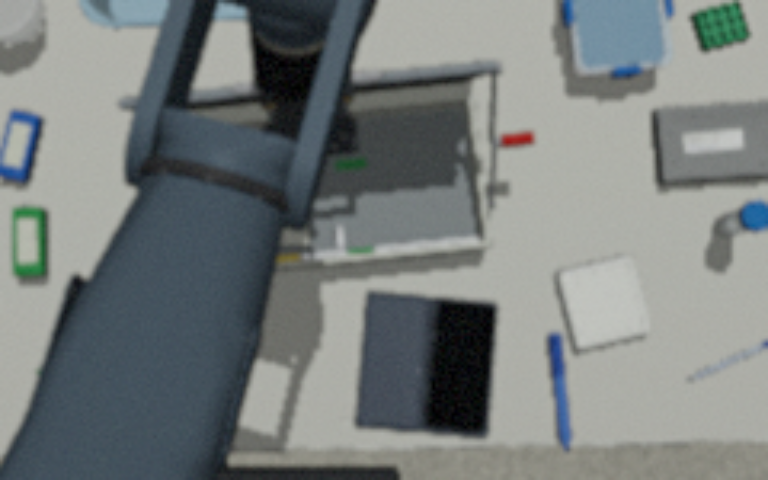

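```bash
python3 -m pendant '{"travel":[[0,-0.03,0],[0,-0.06,0],[0,-0.09,0],[0,-0.12,0],[0,-0.15,0],[0,-0.18,0],[0,-0.2,0],[0,-0.21,0],[0,-0.21,0],[0,-0.21,0]],"dr":[[0,0,0],[0,0,-0.12],[0,0,-0.24],[0,0,-0.36],[0,0,-0.48],[0,0,-0.6],[0,0,-0.72],[0,0,-0.84],[0,0,-0.96],[0,0,-1.08]],"gripper":[0.4,0.4,0.4,0.4,0.4,0.4,0.4,0.4,0.4,0.4]}' 15
python3 - <<'E'
from h import *
to(S(-.15,-.0,.36),185)
for n in ["top","wrist","side"]:
    im,d=camera(n); i=camera_info(n); cv2.imwrite(f"pics/{n}9.png",im)
    for o in spotter.mark_of("cassette_white",n)[:2]: print(n,o["conf"],o["position"],onplane(i,[o["position"]],.014))
    for o in spotter.cut_out("cassette_white",n)[:2]:
        vv,uu=np.nonzero(o["region"]&(d>0)); P=bydepth(i,np.c_[uu,vv],d[vv,uu]); T=P[abs(P[:,2]-.045)<.008]
        print(n,o["conf"],o["extent"],len(P),len(T),*(rect(T) if len(T)>5 else ()))
E
```

```text
clock: 10.62
position: [0.4112, -0.0782, 0.3748]
eef_rot: [180.0, -0.1, 157.0]
force: [-0.1, -0.4, -0.3]
finger_gap: 0.699
now [ 0.4112 -0.0782  0.3748] [ 1.80e+02 -1.00e-01  1.57e+02] gap 0.699 F [-0.1 -0.4 -0.3] t 10.6
target [ 0.4199 -0.0762  0.36  ] travel [-0.0073  0.0053  0.0148] len 0.017 dr [ 0.001 -0.003 -0.488]
top 0.6 [318.9, 195.9] [[ 0.56968865 -0.06277888  0.014     ]]
top 0.46 [313.1, 203.8] [[ 0.5404149  -0.04082085  0.014     ]]
top 0.42 [312.5, 202.6, 9.2, 15.0] 100 98 [547.5 -32.6] [44.9 33. ] -0.7
wrist 0.57 [370.6, 214.3] [[ 0.53638465 -0.03163578  0.014     ]]
wrist 0.96 [370.1, 215.1, 33.6, 51.7] 819 766 [529.  -32.9] [75.3 36.1] 0.8
wrist 0.18 [371.9, 305.9, 50.9, 20.8] 434 0
side 0.6 [316.5, 216.7] [[ 0.53464525 -0.03606675  0.014     ]]
side 0.95 [316.5, 214.8, 30.4, 21.1] 435 285 [532.3 -29.9] [82.8 43.5] -3.6
```

View pics/wrist9.png

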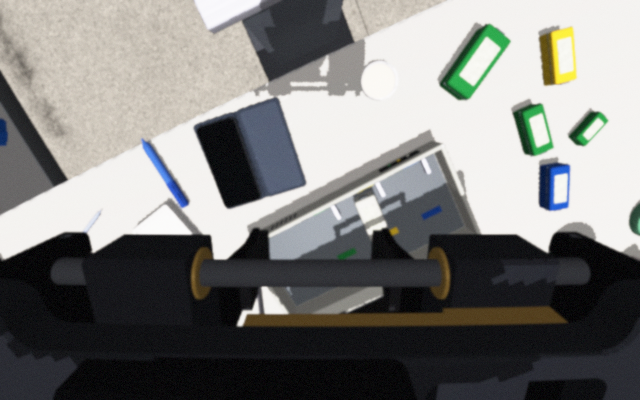

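View pics/top9.png

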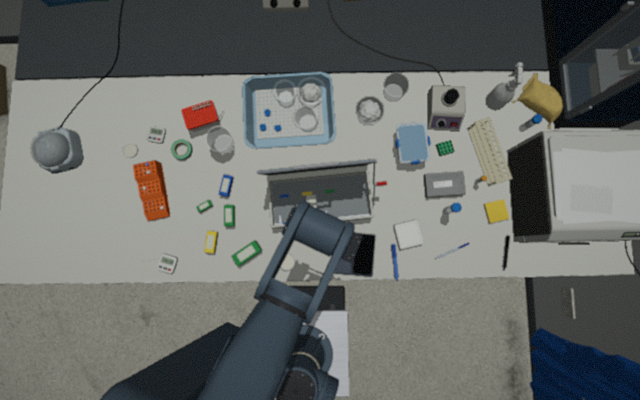

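```bash
python3 -m pendant '{"travel":[[-0.007,0.005,0],[-0.007,0.005,0.01],[-0.007,0.005,0.014],[-0.007,0.005,0.014],[-0.007,0.005,0.014]],"dr":[[0,0,-0.12],[0,0,-0.24],[0,0,-0.36],[0,0,-0.488],[0,0,-0.488]],"gripper":[0.4,0.4,0.4,0.4,0.4]}' 15
python3 - <<'E'
from h import *
n="wrist"
to(S(-.15,-.0,.36),185)
i=camera_info(n); im,d=camera(n); 
ov=im.copy()
for q in spotter.cut_out("cassette_white",n)[:2]:
        vv,uu=np.nonzero(q["region"]&(d>0)); P=bydepth(i,np.c_[uu,vv],d[vv,uu]); T=P[abs(P[:,2]-.045)<.008]
        print(n,q["conf"],q["extent"],len(P),len(T),*(rect(T) if len(T)>5 else ()),np.median(T[:,2]) if len(T) else 0)
def box(x0,x1,y0,y1,z,c):
    pt=proj(i,[S(x0,y0,z),S(x1,y0,z),S(x1,y1,z),S(x0,y1,z)]); cv2.polylines(ov,[np.int32(pt.round())],True,c,1)
for k,c in [(-.085,(0,255,0)),(0,(0,255,255)),(.085,(255,0,0))]:
    box(-.084,-.004,k-.018,k+.018,.014,c); box(-.084,-.056,k+.018,k+.025,.028,(0,0,255))
box(-.1,.1,-.185,.185,.058,(255,0,255))
cv2.imwrite("pics/w10.png",np.hstack([cv2.resize(x[100:300,180:460],None,fx=1.4*2,fy=1.4*2)[:, :] for x in [ov]]))
cv2.imwrite("pics/w10b.png",cv2.resize(im[100:300,180:460],None,fx=2.8,fy=2.8))
E
```

```text
clock: 11.48
position: [0.4211, -0.0766, 0.3614]
eef_rot: [180.0, -0.0, -175.2]
force: [-0.1, -0.5, 0.0]
finger_gap: 0.701
now [ 0.4211 -0.0766  0.3614] [ 180.    -0.  -175.2] gap 0.701 F [-0.1 -0.5  0. ] t 11.5
target [ 0.4199 -0.0762  0.36  ] travel [0.0012 0.0006 0.0014] len 0.002 dr [ 0.    -0.001 -0.003]
wrist 0.88 [339.5, 230.0, 27.7, 51.6] 1086 961 [532.4 -32.3] [81.9 36.1] -0.6 0.043747330548650466
```

View pics/w10.png

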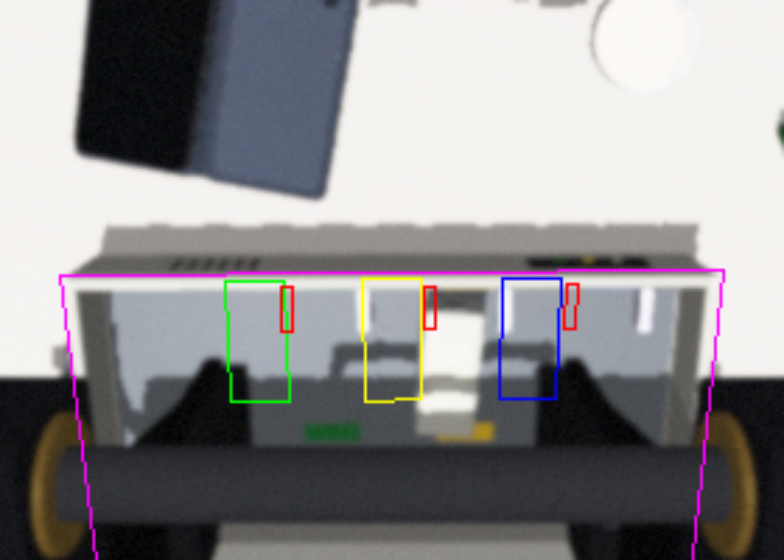

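View pics/w10b.png

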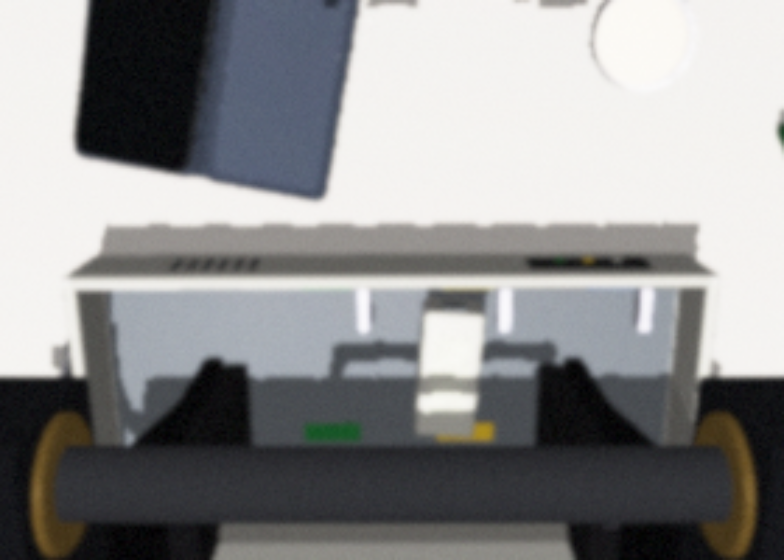

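The rim overlay fits. The side stops at cols 362, 505 and 646 of the crop show that the lanes sit about 45 mm further toward +y than I assumed. I'll measure the stops and colour marks properly.

Run:
```python
from h import *
n="wrist"; i=camera_info(n); im,d=camera(n)
g=im.astype(int).min(2)
def sc(P): 
    q=P-O; return np.c_[q@EX,q@EY,P[:,2]]
# bed area region between
for u0 in [309,360,411]:
    sub=g[202:222,u0-8:u0+9]; m=sub>200
    vv,uu=np.nonzero(m); 
    P=sc(onplane(i,np.c_[uu+u0-8,vv+202],.028)); D=d[vv+202,uu+u0-8]; Q=sc(bydepth(i,np.c_[uu+u0-8,vv+202],D))
    print(u0,len(uu),"x",P[:,0].min().round(4),P[:,0].max().round(4),"y",np.percentile(P[:,1],[5,50,95]).round(4),"zdepth",np.median(Q[:,2]).round(3),"depth y",np.median(Q[:,1]).round(4))
for nm in ["wrist","side","top"]:
  i=camera_info(nm); im,d=camera(nm)
  for col,lo,hi in [("green",45,80),("yellow",18,33),("blue",105,130)]:
    m=hsvmask(im,lo,hi,100,40); vv,uu=np.nonzero(m)
    P=sc(onplane(i,np.c_[uu,vv],.014)); k=(P[:,0]>-.08)&(P[:,0]<.08)&(abs(P[:,1])<.17)
    if k.sum()>3:
        kk=np.c_[uu,vv][k]; nb,lab,st,ce=cv2.connectedComponentsWithStats(m.astype(np.uint8))
        for b in range(1,nb):
            c=sc(onplane(i,[ce[b]],.014))[0]
            if abs(c[1])<.17 and -.084<c[0]<.08 and st[b][4]>5: print(nm,col,st[b][4],ce[b].round(1),c.round(4))
  for q in ["lane_green","lane_yellow","lane_blue"]:
    for o in spotter.mark_of(q,nm)[:1]: print(nm,q,round(o["conf"],2),sc(onplane(i,[o["position"]],.014)).round(4))
```

```text
309 95 x -0.0831 -0.0547 y [-0.0241 -0.0173 -0.0131] zdepth 0.027 depth y -0.0173
360 94 x -0.082 -0.0503 y [0.0536 0.0668 0.0715] zdepth 0.027 depth y 0.0669
411 70 x -0.0809 -0.0543 y [0.1493 0.1526 0.156 ] zdepth 0.028 depth y 0.1529
wrist green 114 [299.  253.5] [ 0.0179 -0.0393  0.014 ]
wrist yellow 70 [349.9 253.8] [0.0197 0.0527 0.014 ]
wrist lane_green 0.68 [[-0.123   0.4014  0.014 ]]
wrist lane_yellow 0.73 [[-0.0433  0.0516  0.014 ]]
wrist lane_blue 0.89 [[-0.0444  0.126   0.014 ]]
side yellow 27 [298.7 217.8] [0.0165 0.0444 0.014 ]
side yellow 10 [334.3 219.6] [-0.0836  0.0314  0.014 ]
side lane_green 0.65 [[-0.0376 -0.0457  0.014 ]]
side lane_yellow 0.91 [[-0.0379  0.0593  0.014 ]]
side lane_blue 0.68 [[-0.0385  0.135   0.014 ]]
top green 25 [329. 191.] [ 0.0147 -0.0396  0.014 ]
top yellow 33 [306.5 193.1] [0.016  0.0449 0.014 ]
top blue 32 [283.9 195.6] [0.0154 0.1296 0.014 ]
top lane_green 0.7 [[-0.0418 -0.0491  0.014 ]]
top lane_yellow 0.6 [[-0.0366  0.0485  0.014 ]]
top lane_blue 0.74 [[-0.0493  0.1336  0.014 ]]
```

Run:
```python
from h import *
to([.536,-.0325,.16],179.5)
```

```text
now [ 0.4212 -0.0767  0.3619] [ 180.    -0.  -175.3] gap 0.702 F [1.  0.5 0.3] t 12.2
target [ 0.536  -0.0325  0.16  ] travel [-0.1181  0.0347  0.2019] len 0.236 dr [ 0.    -0.     0.091]
```

```bash
python3 -m pendant '{"travel":[[-0.015,0.005,0.03],[-0.03,0.01,0.06],[-0.045,0.014,0.09],[-0.06,0.018,0.115],[-0.075,0.022,0.14],[-0.09,0.026,0.165],[-0.105,0.03,0.185],[-0.118,0.0347,0.202],[-0.118,0.0347,0.202],[-0.118,0.0347,0.202]],"dr":[[0,0,0.02],[0,0,0.04],[0,0,0.06],[0,0,0.08],[0,0,0.091],[0,0,0.091],[0,0,0.091],[0,0,0.091],[0,0,0.091],[0,0,0.091]],"gripper":[0.4,0.4,0.4,0.4,0.4,0.4,0.4,0.4,0.4,0.4]}' 15
python3 - <<'E'
from h import *
to([.536,-.0325,.040],179.5)
n="wrist"; i=camera_info(n); im,d=camera(n); cv2.imwrite("pics/w11.png",im)
print(proj(i,[[.532,-.0325,.044],[.492,-.0325,.044]]))
E
```

```text
clock: 13.07
position: [0.5356, -0.0322, 0.1588]
eef_rot: [180.0, -0.1, 179.5]
force: [-0.4, -0.7, 0.6]
finger_gap: 0.698
now [ 0.5356 -0.0322  0.1588] [ 1.800e+02 -1.000e-01  1.795e+02] gap 0.698 F [-0.4 -0.7  0.6] t 13.1
target [ 0.536  -0.0325  0.04  ] travel [-0.0007 -0.0004  0.1188] len 0.119 dr [ 0.001 -0.003  0.001]
[[318.52781319 196.28080305]
 [318.07948959 151.09750172]]
```

View pics/w11.png

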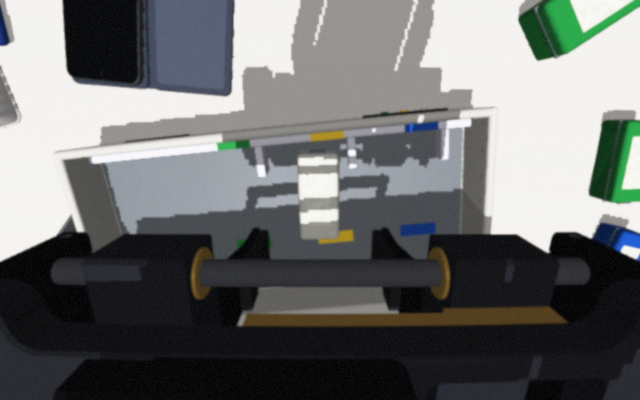

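The white cassette is centred between the fingers (col 319) and square to them. Going down to grip.

```bash
python3 -m pendant '{"travel":[[0,0,0.03],[0,0,0.06],[0,0,0.085],[0,0,0.105],[0,0,0.115],[0,0,0.118],[0,0,0.118]],"dr":[[0,0,0],[0,0,0],[0,0,0],[0,0,0],[0,0,0],[0,0,0],[0,0,0]],"gripper":[0.4,0.4,0.4,0.4,0.4,0.4,0.4]}' 25
python3 -m pendant '{"travel":[[0,0,0],[0,0,0],[0,0,0],[0,0,0],[0,0,0],[0,0,0],[0,0,-0.01],[0,0,-0.02],[0,0,-0.03],[0,0,-0.04]],"dr":[[0,0,0],[0,0,0],[0,0,0],[0,0,0],[0,0,0],[0,0,0],[0,0,0],[0,0,0],[0,0,0],[0,0,0]],"gripper":[-1,-1,-1,-1,-1,-1,-1,-1,-1,-1]}' 25
python3 - <<'E'
from h import *
to([.425,-.3866,.16],193)
n="wrist"; i=camera_info(n); im,d=camera(n); cv2.imwrite("pics/w12.png",im)
for n in ["top","side"]:
    im,d=camera(n); i=camera_info(n); m=spotter.cut_out("tray",n)
    for o in m[:2]:
        vv,uu=np.nonzero(o["region"]&(d>0)); P=bydepth(i,np.c_[uu,vv],d[vv,uu]); T=P[abs(P[:,2]-.024)<.006]; print(n,o["conf"],o["extent"],rect(T), T.mean(0))
        c=cv2.minAreaRect(np.float32(np.argwhere(o["region"])[:,::-1])); print(onplane(i,[c[0]],.022))
E
```

```text
clock: 13.7
position: [0.536, -0.0328, 0.0424]
eef_rot: [-180.0, 0.0, 179.5]
force: [0.2, 0.8, 0.4]
finger_gap: 0.698
clock: 14.53
position: [0.536, -0.0324, 0.083]
eef_rot: [-180.0, 0.0, 179.5]
force: [1.2, -0.4, -0.8]
finger_gap: 0.412
now [ 0.536  -0.0324  0.083 ] [-180.     0.   179.5] gap 0.412 F [ 1.2 -0.4 -0.8] t 14.5
target [ 0.425  -0.3866  0.16  ] travel [ 0.1079 -0.3551 -0.077 ] len 0.379 dr [-0.     0.    -0.236]
top 0.93 [406.0, 234.8, 29.3, 26.5] (array([ 422.6, -388.1]), array([91.4, 88.3]), -77.0) [ 0.42259379 -0.38804522  0.02228904]
[[ 0.42228282 -0.38671029  0.022     ]]
side 0.56 [376.9, 156.9, 27.9, 19.5] (array([ 425.2, -388. ]), array([96.4, 92.4]), -77.2) [ 0.42350787 -0.38527477  0.02146082]
[[ 0.42217104 -0.3719974   0.022     ]]
```

View pics/w12.png

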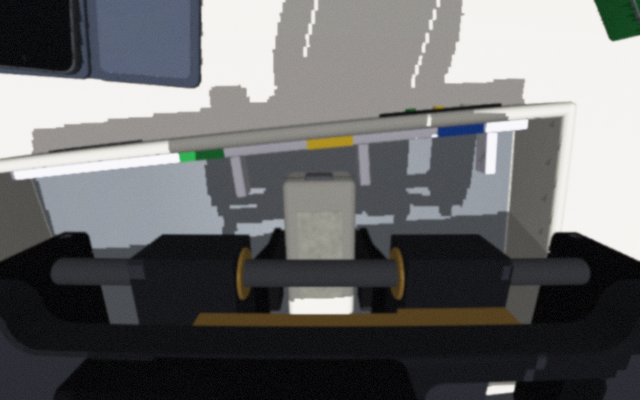

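```bash
python3 -m pendant '{"travel":[[0.01,0,-0.04],[0.04,0,-0.08],[0.075,0,-0.1],[0.1,-0.03,-0.1],[0.109,-0.07,-0.1],[0.109,-0.11,-0.1],[0.109,-0.15,-0.1],[0.109,-0.19,-0.1],[0.109,-0.23,-0.1],[0.109,-0.27,-0.1]],"dr":[[0,0,0],[0,0,0],[0,0,0],[0,0,0],[0,0,0],[0,0,0],[0,0,0],[0,0,0],[0,0,0],[0,0,0]],"gripper":[-1,-1,-1,-1,-1,-1,-1,-1,-1,-1]}' 25
python3 - <<'E'
from h import *
to([.4285,-.387,.10],180)
E
```

```text
clock: 15.62
position: [0.4237, -0.3031, 0.1813]
eef_rot: [179.9, -0.1, 179.5]
force: [0.7, 0.0, -1.3]
finger_gap: 0.415
now [ 0.4237 -0.3031  0.1813] [ 1.799e+02 -1.000e-01  1.795e+02] gap 0.415 F [ 0.7  0.  -1.3] t 15.6
target [ 0.4285 -0.387   0.1   ] travel [-0.0056 -0.0839  0.0812] len 0.117 dr [ 0.001 -0.001 -0.009]
```

```bash
python3 -m pendant '{"travel":[[-0.002,-0.03,0],[-0.004,-0.06,0.02],[-0.005,-0.084,0.05],[-0.005,-0.084,0.08],[-0.005,-0.084,0.1],[-0.005,-0.084,0.115],[-0.005,-0.084,0.124],[-0.005,-0.084,0.1285],[-0.005,-0.084,0.13]],"dr":[[0,0,0],[0,0,0],[0,0,0],[0,0,0],[0,0,0],[0,0,0],[0,0,0],[0,0,0],[0,0,0]],"gripper":[-1,-1,-1,-1,-1,-1,-1,-1,-1]}' 25
python3 - <<'E'
from h import *
to([.4285,-.387,.0514],179.5)
n="wrist"; i=camera_info(n); im,d=camera(n); cv2.imwrite("pics/w13.png",im)
E
```

```text
clock: 16.37
position: [0.4286, -0.3851, 0.051]
eef_rot: [179.9, -0.1, 179.5]
force: [-0.3, 0.1, -0.6]
finger_gap: 0.416
now [ 0.4286 -0.3851  0.051 ] [ 1.799e+02 -1.000e-01  1.795e+02] gap 0.416 F [-0.3  0.1 -0.6] t 16.4
target [ 0.4285 -0.387   0.0514] travel [ 0.0001 -0.0019 -0.0004] len 0.002 dr [ 0.001 -0.001  0.   ]
```

View pics/w13.png

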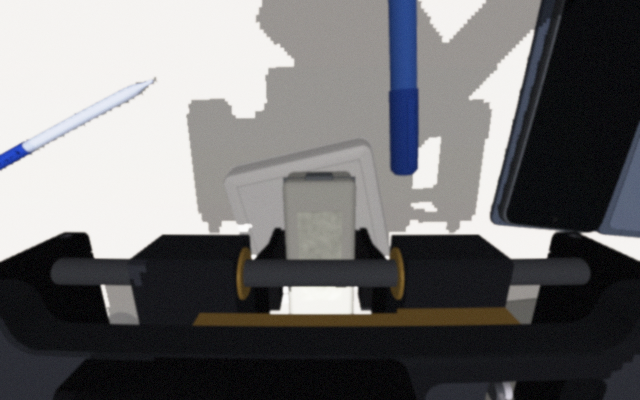

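```bash
python3 -m pendant '{"travel":[[0,-0.001,0.001],[0,-0.001,0.001],[0,-0.001,0.001],[0,-0.001,0.001],[0,-0.001,0.001],[0,-0.001,-0.02],[0,-0.001,-0.06],[0,-0.001,-0.1],[0,-0.001,-0.14],[0,-0.001,-0.16]],"dr":[[0,0,0],[0,0,0],[0,0,0],[0,0,0],[0,0,0],[0,0,0],[0,0,0],[0,0,0],[0,0,0],[0,0,0]],"gripper":[-1,0.2,0.2,0.2,0.2,0.2,0.2,0.2,0.2,0.2]}' 25
cat >> h.py <<'E'
def cas(n,cols=("blue","yellow","green")):
    im,d=camera(n); i=camera_info(n)
    for c in cols:
        for o in spotter.cut_out("cassette_"+c,n)[:4]:
            vv,uu=np.nonzero(o["region"]&(d>0))
            if len(uu)<10: continue
            P=bydepth(i,np.c_[uu,vv],d[vv,uu]); zt=np.percentile(P[:,2],85); T=P[P[:,2]>zt-.008]
            print(n,c,round(o["conf"],2),"ztop %.3f"%zt,len(T),*rect(T))
E
python3 - <<'E'
from h import *
cas("top"); cas("side"); cas("side",["white"])
n="wrist"; im,d=camera(n); cv2.imwrite("pics/w14.png",im)
knob()
to([.43,.32,.2],180)
E
```

```text
clock: 17.25
position: [0.4302, -0.3881, 0.2171]
eef_rot: [-179.6, 0.3, 179.5]
force: [0.1, -1.0, 0.3]
finger_gap: 0.602
top blue 0.56 ztop 0.032 206 [613.6 282.5] [79.7 37.9] -12.8
top yellow 0.54 ztop 0.033 221 [409.4 334.4] [80.7 37. ] -8.9
top green 0.79 ztop 0.042 343 [364.5 203.1] [101.8  46.8] -54.6
top green 0.67 ztop 0.033 206 [502.5 268.7] [81.8 36.9] 1.0
top green 0.65 ztop 0.023 110 [537.7 364.4] [57.9 26.3] -61.8
side blue 0.58 ztop 0.030 448 [613.6 287. ] [79.8 37.1] -13.0
side blue 0.23 ztop 0.187 27 [ 642.9 -248.3] [18.   6.4] 17.8
side yellow 0.97 ztop 0.031 603 [408.  338.2] [81.9 38.2] -8.3
side yellow 0.73 ztop 0.156 1438 [633.1 -62.1] [381.3  46.4] 90.0
side yellow 0.23 ztop 0.030 485 [504.1 273.2] [81.2 38.4] 1.4
side green 0.77 ztop 0.030 486 [504.1 273.7] [81.2 37.6] 3.0
side green 0.75 ztop 0.021 288 [539.7 367.4] [57.2 25.6] -60.5
side white 0.56 ztop 0.053 171 [ 424.8 -387.3] [80.8 42.7] 0.6
side knob px None None 0 expected locked [318.5 138.2]
top knob px 381.3 183.1 22 expected locked [380.3 182.6]
now [ 0.4286 -0.3863  0.2111] [ 1.799e+02 -1.000e-01  1.795e+02] gap 0.598 F [-0.4 -0.6  0.1] t 17.9
target [0.43 0.32 0.2 ] travel [0.0049 0.7063 0.0119] len 0.706 dr [ 0.001 -0.001 -0.009]
```

View pics/w14.png

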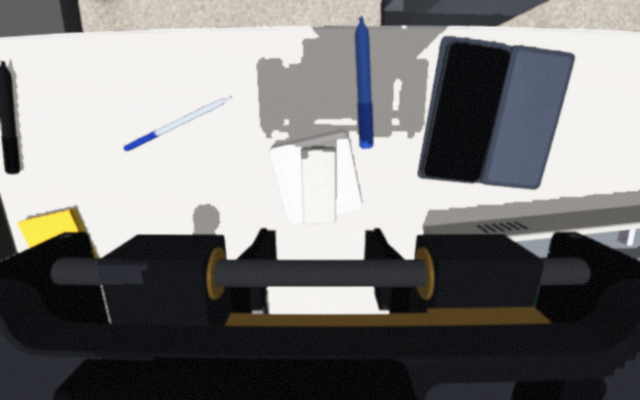

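The white cassette lies on the tray at (0.425,-0.387). Blue next.

```bash
python3 -m pendant '{"travel":[[0,0.04,0],[0,0.08,0],[0,0.12,0],[0,0.16,0],[0,0.2,0],[0,0.24,0],[0,0.28,0],[0,0.32,0],[0,0.36,0],[0,0.4,0]],"dr":[[0,0,0],[0,0,0],[0,0,0],[0,0,0],[0,0,0],[0,0,0],[0,0,0],[0,0,0],[0,0,0],[0,0,0]],"gripper":[0.3,0.3,0.3,0.3,0.3,0.3,0.3,0.3,0.3,0.3]}' 25
python3 - <<'E'
from h import *
to([.6135,.2845,.19],167)
E
```

```text
clock: 18.73
position: [0.4321, 0.0152, 0.2119]
eef_rot: [-180.0, 0.0, 179.5]
force: [1.0, 0.9, -0.1]
finger_gap: 0.645
now [0.4321 0.0152 0.2119] [-180.     0.   179.5] gap 0.645 F [ 1.   0.9 -0.1] t 18.7
target [0.6135 0.2845 0.19  ] travel [-0.1789  0.271   0.022 ] len 0.325 dr [0.    0.    0.218]
```

```bash
python3 -m pendant '{"travel":[[0,0.04,0],[-0.015,0.075,0],[-0.035,0.11,0],[-0.057,0.14,0.01],[-0.082,0.17,0.02],[-0.107,0.2,0.022],[-0.133,0.23,0.022],[-0.16,0.255,0.022],[-0.179,0.271,0.022],[-0.179,0.271,0.022]],"dr":[[0,0,0],[0,0,0],[0,0,0.05],[0,0,0.1],[0,0,0.15],[0,0,0.2],[0,0,0.218],[0,0,0.218],[0,0,0.218],[0,0,0.218]],"gripper":[0.3,0.3,0.3,0.3,0.3,0.3,0.3,0.3,0.3,0.3]}' 25
python3 - <<'E'
from h import *
n="wrist"; im,d=camera(n); cv2.imwrite("pics/w15.png",im); cas("wrist",["blue"]); cas("side",["blue"])
to([.6135,.2845,.026],167)
E
```

```text
clock: 19.57
position: [0.6179, 0.2865, 0.1895]
eef_rot: [179.8, 0.3, 167.1]
force: [0.6, -0.6, 0.5]
finger_gap: 0.65
wrist blue 0.88 ztop 0.030 2564 [615.3 285.4] [81.6 36. ] -13.0
side blue 0.87 ztop 0.030 443 [614.2 287.2] [82.2 35. ] -14.0
now [0.6124 0.2819 0.1895] [-1.799e+02 -1.000e-01  1.670e+02] gap 0.649 F [ 0.2 -0.6  0.8] t 19.8
target [0.6135 0.2845 0.026 ] travel [-0.0008  0.003   0.1635] len 0.163 dr [-0.001 -0.002 -0.   ]
```

View pics/w15.png

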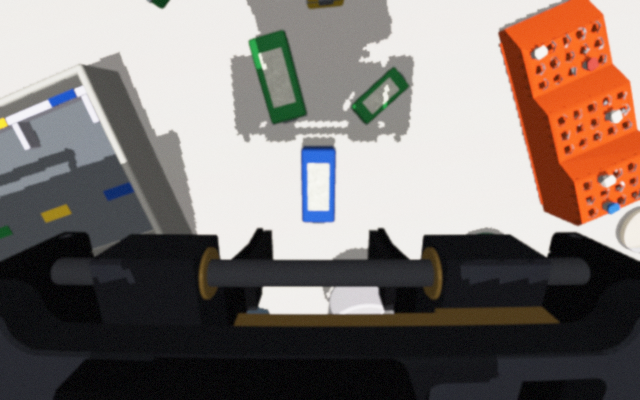

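```bash
python3 -m pendant '{"travel":[[-0.0057,0.0041,0.03],[-0.0057,0.0041,0.07],[-0.0057,0.0041,0.105],[-0.0057,0.0041,0.135],[-0.0057,0.0041,0.155],[-0.0057,0.0041,0.161],[-0.0057,0.0041,0.1615],[-0.0057,0.0041,0.1615]],"dr":[[0,0,0],[0,0,0],[0,0,0],[0,0,0],[0,0,0],[0,0,0],[0,0,0],[0,0,0]],"gripper":[0.3,0.3,0.3,0.3,0.3,0.3,0.3,0.3]}' 25
python3 -m pendant '{"travel":[[0,0,0],[0,0,0],[0,0,0],[0,0,0],[0,0,0],[0,0,0],[0,0,0],[0,0,0]],"dr":[[0,0,0],[0,0,0],[0,0,0],[0,0,0],[0,0,0],[0,0,0],[0,0,0],[0,0,0]],"gripper":[-1,-1,-1,-1,-1,-1,-1,-1]}' 25
python3 - <<'E'
from h import *
to(S(-.040+.01,.128,.16),185.15)
E
```

```text
clock: 20.48
position: [0.6206, 0.2852, 0.0293]
eef_rot: [180.0, 0.0, 167.0]
force: [-0.6, 0.1, 0.3]
finger_gap: 0.647
clock: 21.15
position: [0.6208, 0.2857, 0.0296]
eef_rot: [180.0, 0.1, 167.0]
force: [-0.6, -1.4, 5.9]
finger_gap: 0.414
now [0.6208 0.2857 0.0296] [1.80e+02 1.00e-01 1.67e+02] gap 0.414 F [-0.6 -1.4  5.9] t 21.1
target [0.5279 0.0621 0.16  ] travel [ 0.04   -0.2387 -0.1306] len 0.275 dr [ 0.     0.001 -0.316]
```

```bash
python3 -m pendant '{"travel":[[0,0,-0.02],[0,0,-0.05],[0.02,-0.005,-0.08],[0.05,-0.012,-0.11],[0.08,-0.018,-0.13],[0.085,-0.045,-0.13],[0.079,-0.075,-0.13],[0.073,-0.105,-0.13],[0.067,-0.135,-0.13],[0.059,-0.165,-0.13]],"dr":[[0,0,0],[0,0,0],[0,0,0],[0,0,-0.05],[0,0,-0.1],[0,0,-0.15],[0,0,-0.2],[0,0,-0.25],[0,0,-0.3],[0,0,-0.316]],"gripper":[-1,-1,-1,-1,-1,-1,-1,-1,-1,-1]}' 25
python3 - <<'E'
from h import *
to(S(-.035+.003,.126,.12),185.15)
n="wrist"; im,d=camera(n); cv2.imwrite("pics/w16.png",im)
E
```

```text
clock: 21.98
position: [0.5245, 0.1372, 0.1583]
eef_rot: [180.0, -0.0, -174.7]
force: [0.7, 0.3, -2.1]
finger_gap: 0.416
now [0.5245 0.1372 0.1583] [ 180.    -0.  -174.7] gap 0.416 F [ 0.7  0.3 -2.1] t 22.0
target [0.5261 0.0599 0.12  ] travel [ 0.0055 -0.0771  0.0383] len 0.086 dr [ 0.    -0.001  0.002]
```

View pics/w16.png

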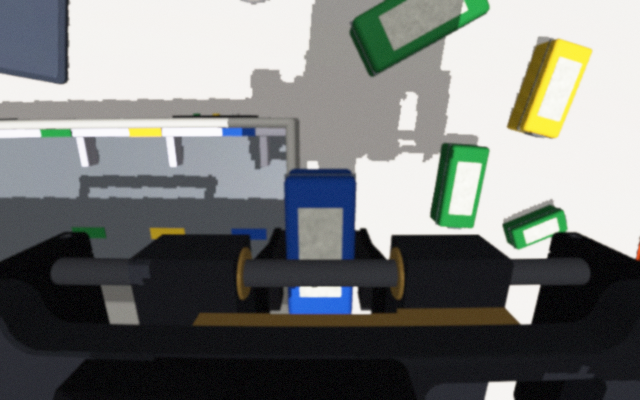

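```bash
python3 -m pendant '{"travel":[[0.002,-0.03,0],[0.004,-0.06,0],[0.005,-0.077,0.01],[0.0055,-0.077,0.03],[0.0055,-0.077,0.038],[0.0055,-0.077,0.038]],"dr":[[0,0,0],[0,0,0],[0,0,0],[0,0,0],[0,0,0],[0,0,0]],"gripper":[-1,-1,-1,-1,-1,-1]}' 25
python3 - <<'E'
from h import *
to(S(-.035+.003,.126,.0446),185.15)
n="wrist"; im,d=camera(n); cv2.imwrite("pics/w17.png",im)
E
```

```text
clock: 22.53
position: [0.5252, 0.061, 0.1184]
eef_rot: [179.9, -0.3, -174.9]
force: [0.3, -0.5, -1.7]
finger_gap: 0.41
now [0.5252 0.061  0.1184] [ 179.9   -0.3 -174.9] gap 0.410 F [ 0.3 -0.5 -1.7] t 22.5
target [0.5261 0.0599 0.0446] travel [-0.0012 -0.0013  0.0738] len 0.074 dr [ 0.001 -0.005 -0.002]
```

View pics/w17.png

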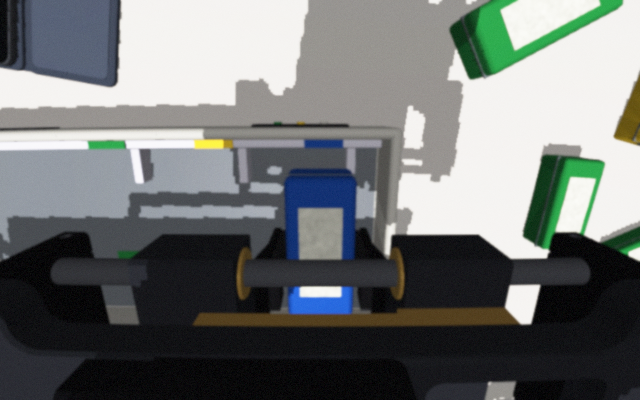

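```bash
python3 -m pendant '{"travel":[[-0.001,0,0.02],[-0.001,0,0.04],[-0.001,0,0.055],[-0.001,0,0.063],[-0.001,0,0.063]],"dr":[[0,0,0],[0,0,0],[0,0,0],[0,0,0],[0,0,0]],"gripper":[-1,-1,-1,-1,-1]}' 25
python3 - <<'E'
from h import *
to(S(-.035+.003,.126,.0446),185.15)
n="wrist"; im,d=camera(n); cv2.imwrite("pics/w18.png",im)
E
```

```text
clock: 23.0
position: [0.5273, 0.0618, 0.0564]
eef_rot: [180.0, -0.1, -174.8]
force: [-0.6, -0.6, -1.2]
finger_gap: 0.414
now [0.5273 0.0618 0.0564] [ 1.800e+02 -1.000e-01 -1.748e+02] gap 0.414 F [-0.6 -0.6 -1.2] t 23.0
target [0.5261 0.0599 0.0446] travel [ 0.0013 -0.0018  0.0118] len 0.012 dr [ 0.    -0.002  0.001]
```

View pics/w18.png

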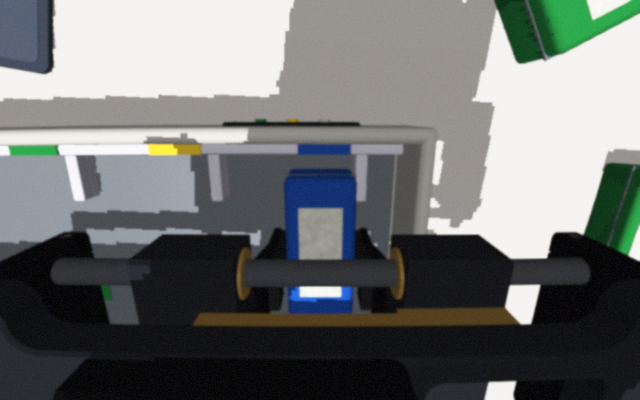

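```bash
python3 -m pendant '{"travel":[[0,-0.002,0.002],[0,-0.002,0.006],[0,-0.002,0.01],[0,-0.002,0.0118],[0,-0.002,0.0118]],"dr":[[0,0,0],[0,0,0],[0,0,0],[0,0,0],[0,0,0]],"gripper":[-1,-1,-1,-1,-1]}' 25
python3 -m pendant '{"travel":[[0.002,0,0],[0.004,0,0],[0.006,0,0],[0.006,0,0]],"dr":[[0,0,0],[0,0,0],[0,0,0],[0,0,0]],"gripper":[-1,-1,-1,-1]}' 25
```

```text
clock: 23.47
position: [0.528, 0.059, 0.0454]
eef_rot: [180.0, -0.0, -174.9]
force: [0.2, -0.1, -0.5]
finger_gap: 0.41
clock: 23.8
position: [0.5214, 0.0585, 0.0456]
eef_rot: [180.0, -0.1, -174.9]
force: [-0.1, -0.1, -0.8]
finger_gap: 0.41
```

```bash
python3 -m pendant '{"travel":[[0.001,0,0.0008],[0.002,0,0.0015],[0.003,0,0.0015],[0.003,0,0.0015]],"dr":[[0,0,0],[0,0,0],[0,0,0],[0,0,0]],"gripper":[-1,-1,-1,-1]}' 25
python3 -m pendant '{"travel":[[0.001,0,0],[0.002,0,0],[0.002,0,0]],"dr":[[0,0,0],[0,0,0],[0,0,0]],"gripper":[-1,-1,-1]}' 25
```

```text
clock: 24.13
position: [0.5196, 0.0582, 0.0441]
eef_rot: [-180.0, 0.1, -174.9]
force: [0.6, 0.9, -2.1]
finger_gap: 0.415
clock: 24.38
position: [0.5195, 0.0581, 0.0444]
eef_rot: [-180.0, 0.3, -174.9]
force: [4.5, 2.2, -3.2]
finger_gap: 0.415
```

Fence contact (+x force). Now sliding to the side stop.

```bash
python3 -m pendant '{"travel":[[0,0.001,0],[0,0.002,0],[0,0.002,0]],"dr":[[0,0,0],[0,0,0],[0,0,0]],"gripper":[-1,-1,-1]}' 25
python3 -m pendant '{"travel":[[0,0.001,0],[0,0.002,0],[0,0.002,0]],"dr":[[0,0,0],[0,0,0],[0,0,0]],"gripper":[-1,-1,-1]}' 25
```

```text
clock: 24.63
position: [0.5194, 0.0593, 0.0446]
eef_rot: [-179.9, 0.3, -174.8]
force: [5.8, -1.1, -1.9]
finger_gap: 0.413
clock: 24.88
position: [0.5192, 0.0613, 0.0446]
eef_rot: [-179.9, 0.3, -174.8]
force: [5.2, -3.2, -0.9]
finger_gap: 0.411
```

```bash
python3 -m pendant '{"travel":[[0,0.001,0],[0,0.0015,0],[0,0.0015,0]],"dr":[[0,0,0],[0,0,0],[0,0,0]],"gripper":[-1,-1,-1]}' 25
python3 - <<'E'
from h import *
s=telemetry.sense(); p=s["position"]-O; print(p@EX,p@EY, s["force"])
n="wrist"; im,d=camera(n); cv2.imwrite("pics/w19.png",im)
E
```

```text
clock: 25.13
position: [0.5191, 0.0627, 0.0446]
eef_rot: [-179.9, 0.3, -174.8]
force: [5.3, -2.5, -0.7]
finger_gap: 0.409
-0.03870603960680997 0.129402400977702 [ 5.25168039 -2.5219397  -0.74721922]
```

View pics/w19.png

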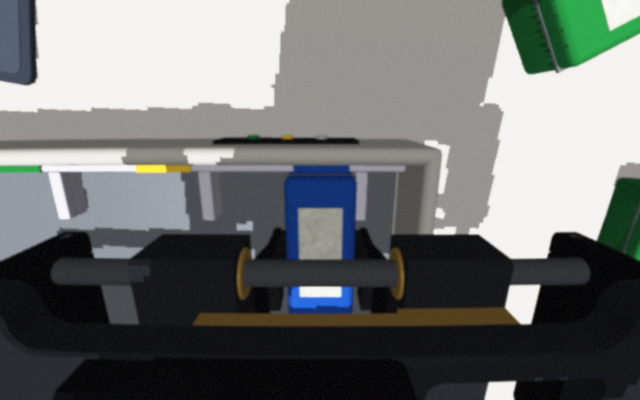

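```bash
python3 -m pendant '{"travel":[[0,0.001,0],[0,0.001,0]],"dr":[[0,0,0],[0,0,0]],"gripper":[-1,-1]}' 25
python3 -m pendant '{"travel":[[0,0.001,0],[0,0.001,0]],"dr":[[0,0,0],[0,0,0]],"gripper":[-1,-1]}' 25
python3 -m pendant '{"travel":[[0,0.001,0],[0,0.001,0]],"dr":[[0,0,0],[0,0,0]],"gripper":[-1,-1]}' 25
```

```text
clock: 25.35
position: [0.5191, 0.0633, 0.0446]
eef_rot: [-179.9, 0.3, -174.8]
force: [4.0, -4.2, -1.3]
finger_gap: 0.412
clock: 25.52
position: [0.5191, 0.0634, 0.0447]
eef_rot: [-179.8, 0.3, -174.7]
force: [5.1, -8.1, -1.4]
finger_gap: 0.416
clock: 25.68
position: [0.5191, 0.0636, 0.0447]
eef_rot: [-179.7, 0.3, -174.6]
force: [4.4, -11.4, -0.4]
finger_gap: 0.415
```

Side stop contact (−11 N in y). I'll relieve the load, lower the last bit and release.

```bash
python3 -m pendant '{"travel":[[-0.0005,-0.001,0.001],[-0.001,-0.002,0.0015],[-0.001,-0.002,0.0015],[-0.001,-0.002,0.0015]],"dr":[[0,0,0],[0,0,0],[0,0,0],[0,0,0]],"gripper":[-1,-1,-1,-1]}' 25
python3 -m pendant '{"travel":[[0,0,0],[0,0,0],[0,0,0],[0,0,-0.02],[0,0,-0.05],[0,0,-0.09],[0,0,-0.12],[0,0,-0.14],[0,0,-0.14]],"dr":[[0,0,0],[0,0,0],[0,0,0],[0,0,0],[0,0,0],[0,0,0],[0,0,0],[0,0,0],[0,0,0]],"gripper":[0.05,0.05,0.05,0.05,0.05,0.05,0.05,0.05,0.05]}' 25
cat >> h.py <<'E'
def chk(n,c,zt=.044):
    im,d=camera(n); i=camera_info(n)
    for o in spotter.cut_out("cassette_"+c,n)[:3]:
        vv,uu=np.nonzero(o["region"]&(d>0)); P=bydepth(i,np.c_[uu,vv],d[vv,uu]); T=P[abs(P[:,2]-zt)<.007]
        if len(T)<8: continue
        q=T-O; c_,s,a=rect(np.c_[q@EX,q@EY]); print(n,c,round(o["conf"],2),len(T),"scanner frame",c_,s,a,"z %.3f"%np.median(T[:,2]))
E
python3 - <<'E'
from h import *
n="wrist"; im,d=camera(n); cv2.imwrite("pics/w20.png",im)
chk("wrist","blue");chk("side","blue"); chk("top","blue")
cas("side",["yellow","green"]); knob()
to([.5041,.2714,.19],181.5)
E
```

```text
clock: 26.02
position: [0.5192, 0.0633, 0.0436]
eef_rot: [-179.9, 0.2, -174.8]
force: [3.3, -5.3, 4.5]
finger_gap: 0.413
clock: 26.77
position: [0.519, 0.0649, 0.1863]
eef_rot: [-179.9, 0.4, -174.8]
force: [-0.2, 0.3, -0.3]
finger_gap: 0.524
wrist blue 0.82 2905 scanner frame [-43.1 131.3] [81.9 36. ] 0.0 z 0.042
side blue 0.94 310 scanner frame [-42.7 132.3] [79.8 37.7] 2.0 z 0.043
top blue 0.4 38 scanner frame [-75.2 124.8] [22.  18.4] -6.4 z 0.044
side yellow 0.71 ztop 0.031 583 [407.1 337.9] [80.2 38.1] -7.0
side green 0.78 ztop 0.039 739 [364.1 205.4] [107.6  47.5] -55.8
side green 0.61 ztop 0.030 496 [504.9 272.9] [83.  37.9] 2.5
side green 0.54 ztop 0.022 278 [540.2 367.1] [57.3 25.2] -60.8
side knob px None None 0 expected locked [318.5 138.2]
top knob px 381.2 183.2 20 expected locked [380.3 182.6]
now [0.5174 0.0646 0.182 ] [ 1.800e+02 -1.000e-01 -1.749e+02] gap 0.528 F [ 0.2 -0.5  0.5] t 27.4
target [0.5041 0.2714 0.19  ] travel [-0.0051  0.2072 -0.0079] len 0.207 dr [ 0.    -0.001  0.063]
```

View pics/w20.png

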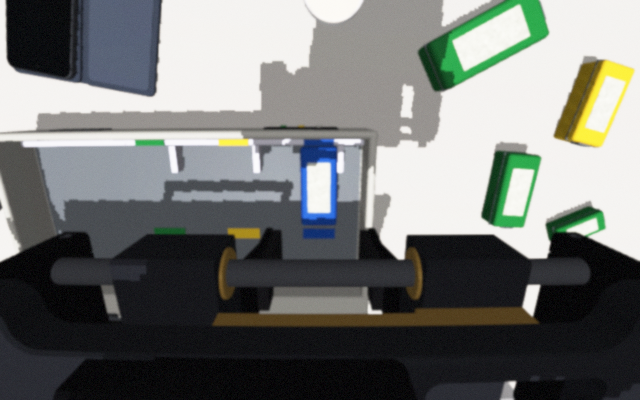

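Blue sits square at scanner (-43,131) mm, against the fence and its stop. Next the green one, the middle of the three at (515,190) in this picture, 81x38 mm.

```bash
python3 -m pendant '{"travel":[[0,0.03,0],[0,0.065,0],[-0.001,0.1,0],[-0.002,0.135,0],[-0.003,0.17,0],[-0.004,0.195,0],[-0.005,0.207,0],[-0.005,0.207,0],[-0.005,0.207,0]],"dr":[[0,0,0.01],[0,0,0.02],[0,0,0.03],[0,0,0.04],[0,0,0.05],[0,0,0.06],[0,0,0.06],[0,0,0.06],[0,0,0.06]],"gripper":[0.3,0.3,0.3,0.3,0.3,0.3,0.3,0.3,0.3]}' 25
python3 - <<'E'
from h import *
n="wrist"; im,d=camera(n); cv2.imwrite("pics/w21.png",im); cas("wrist",["green"])
to([.5081,.2714,.029],181.5)
E
```

```text
clock: 28.12
position: [0.504, 0.2708, 0.1823]
eef_rot: [-179.9, -0.0, -178.2]
force: [-0.0, -0.0, 0.1]
finger_gap: 0.651
wrist green 0.9 ztop 0.022 1163 [515.8 351.8] [84.9 57.2] 30.2
wrist green 0.59 ztop 0.039 6200 [365.6 205.4] [105.7  47.5] -57.4
wrist green 0.57 ztop 0.030 2683 [505.3 272.6] [81.9 36. ] 1.7
now [0.5043 0.2696 0.1824] [-180.    -0.  -178.4] gap 0.650 F [ 0.2  0.6 -1.4] t 28.3
target [0.5081 0.2714 0.029 ] travel [-0.0039  0.0018  0.1534] len 0.153 dr [-0.001 -0.001  0.001]
```

View pics/w21.png

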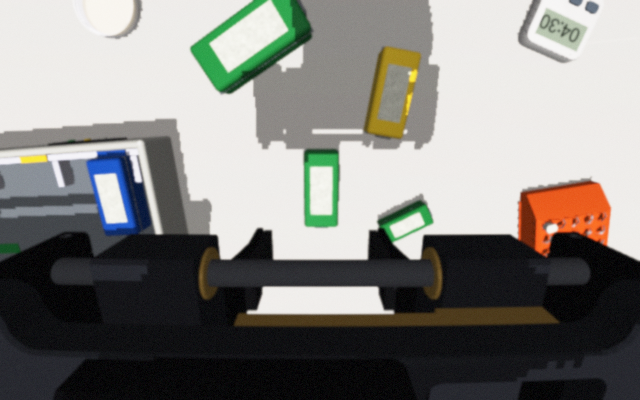

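```bash
python3 -m pendant '{"travel":[[-0.0058,0.003,0.03],[-0.0058,0.003,0.07],[-0.0058,0.003,0.105],[-0.0058,0.003,0.135],[-0.0058,0.003,0.15],[-0.0058,0.003,0.153],[-0.0058,0.003,0.1535],[-0.0058,0.003,0.1535]],"dr":[[0,0,0],[0,0,0],[0,0,0],[0,0,0],[0,0,0],[0,0,0],[0,0,0],[0,0,0]],"gripper":[0.3,0.3,0.3,0.3,0.3,0.3,0.3,0.3]}' 25
python3 -m pendant '{"travel":[[0,0,0],[0,0,0],[0,0,0],[0,0,0],[0,0,0],[0,0,0],[0,0,0],[0,0,-0.02],[0,0,-0.05],[0,0,-0.08]],"dr":[[0,0,0],[0,0,0],[0,0,0],[0,0,0],[0,0,0],[0,0,0],[0,0,0],[0,0,0],[0,0,0],[0,0,0]],"gripper":[-1,-1,-1,-1,-1,-1,-1,-1,-1,-1]}' 25
python3 - <<'E'
from h import *
to(S(-.033,-.044,.16),185.15)
n="wrist"; im,d=camera(n); cv2.imwrite("pics/w22.png",im)
E
```

```text
clock: 28.93
position: [0.5108, 0.2737, 0.0298]
eef_rot: [180.0, 0.1, -178.4]
force: [-0.5, -0.4, -0.6]
finger_gap: 0.648
clock: 29.77
position: [0.5086, 0.2741, 0.1088]
eef_rot: [-180.0, -0.2, -178.3]
force: [0.6, -0.7, -0.3]
finger_gap: 0.411
now [0.5086 0.2741 0.1088] [-180.    -0.2 -178.3] gap 0.411 F [ 0.6 -0.7 -0.3] t 29.8
target [ 0.5404 -0.1095  0.16  ] travel [-0.0204 -0.3844 -0.051 ] len 0.388 dr [-0.001 -0.004 -0.061]
```

View pics/w22.png

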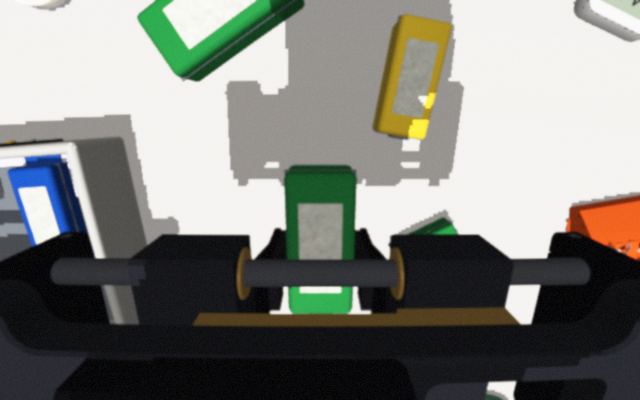

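```bash
python3 -m pendant '{"travel":[[0,-0.01,-0.035],[0,-0.045,-0.055],[0,-0.085,-0.055],[0,-0.125,-0.055],[0,-0.165,-0.055],[0,-0.205,-0.055],[0,-0.245,-0.055],[-0.005,-0.285,-0.055],[-0.01,-0.325,-0.055],[-0.015,-0.36,-0.055]],"dr":[[0,0,0],[0,0,0],[0,0,-0.01],[0,0,-0.02],[0,0,-0.03],[0,0,-0.04],[0,0,-0.05],[0,0,-0.061],[0,0,-0.061],[0,0,-0.061]],"gripper":[-1,-1,-1,-1,-1,-1,-1,-1,-1,-1]}' 25
python3 - <<'E'
from h import *
to(S(-.034,-.044,.058),185.15)
E
```

```text
clock: 30.65
position: [0.5352, -0.0874, 0.1639]
eef_rot: [-180.0, 0.0, -174.9]
force: [1.2, 0.5, -1.7]
finger_gap: 0.412
now [ 0.5352 -0.0874  0.1639] [-180.     0.  -174.9] gap 0.412 F [ 1.2  0.5 -1.7] t 30.6
target [ 0.5394 -0.1096  0.058 ] travel [-0.0021 -0.0224  0.1059] len 0.108 dr [-0.     0.    -0.001]
```

```bash
python3 -m pendant '{"travel":[[-0.002,-0.0224,0],[-0.002,-0.0224,0.03],[-0.002,-0.0224,0.06],[-0.002,-0.0224,0.09],[-0.002,-0.0224,0.104],[-0.002,-0.0224,0.106],[-0.002,-0.0224,0.106]],"dr":[[0,0,0],[0,0,0],[0,0,0],[0,0,0],[0,0,0],[0,0,0],[0,0,0]],"gripper":[-1,-1,-1,-1,-1,-1,-1]}' 25
python3 - <<'E'
from h import *
to(S(-.034,-.043,.0444),185.15)
n="wrist"; im,d=camera(n); cv2.imwrite("pics/w23.png",im)
E
```

```text
clock: 31.23
position: [0.5387, -0.1068, 0.057]
eef_rot: [179.9, -0.1, -174.8]
force: [0.1, 0.2, -0.3]
finger_gap: 0.413
now [ 0.5387 -0.1068  0.057 ] [ 1.799e+02 -1.000e-01 -1.748e+02] gap 0.413 F [ 0.1  0.2 -0.3] t 31.2
target [ 0.5393 -0.1086  0.0444] travel [-0.0005 -0.0018  0.0126] len 0.013 dr [ 0.001 -0.002  0.   ]
```

View pics/w23.png

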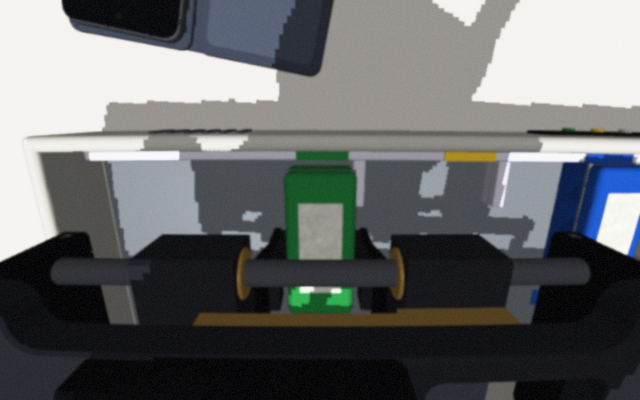

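```bash
python3 -m pendant '{"travel":[[0,-0.0025,0.003],[0,-0.0025,0.007],[0,-0.0025,0.011],[0,-0.0025,0.0126],[0.001,-0.0025,0.0126],[0.003,-0.0025,0.0126],[0.004,-0.0025,0.0126],[0.004,-0.0025,0.0126]],"dr":[[0,0,0],[0,0,0],[0,0,0],[0,0,0],[0,0,0],[0,0,0],[0,0,0],[0,0,0]],"gripper":[-1,-1,-1,-1,-1,-1,-1,-1]}' 25
python3 -m pendant '{"travel":[[0.001,0,0],[0.002,0,0],[0.002,0,0]],"dr":[[0,0,0],[0,0,0],[0,0,0]],"gripper":[-1,-1,-1]}' 25
python3 -m pendant '{"travel":[[0.001,0,0],[0.0015,0,0],[0.0015,0,0]],"dr":[[0,0,0],[0,0,0],[0,0,0]],"gripper":[-1,-1,-1]}' 25
```

```text
clock: 31.95
position: [0.5365, -0.1102, 0.0458]
eef_rot: [-180.0, 0.1, -174.9]
force: [2.6, -0.6, -1.5]
finger_gap: 0.409
clock: 32.2
position: [0.5364, -0.1103, 0.046]
eef_rot: [-179.9, 0.4, -174.9]
force: [6.1, 3.9, -1.7]
finger_gap: 0.41
clock: 32.45
position: [0.5363, -0.1104, 0.0462]
eef_rot: [-179.9, 0.5, -175.0]
force: [8.2, 6.2, -2.6]
finger_gap: 0.414
```

```bash
python3 -m pendant '{"travel":[[-0.002,0,0.0005],[-0.003,0,0.001],[-0.003,0.002,0.001],[-0.003,0.004,0.001],[-0.003,0.005,0.001],[-0.003,0.005,0.001]],"dr":[[0,0,0],[0,0,0],[0,0,0],[0,0,0],[0,0,0],[0,0,0]],"gripper":[-1,-1,-1,-1,-1,-1]}' 25
python3 -m pendant '{"travel":[[0,0.001,0],[0,0.0015,0],[0,0.0015,0]],"dr":[[0,0,0],[0,0,0],[0,0,0]],"gripper":[-1,-1,-1]}' 25
python3 - <<'E'
from h import *
s=telemetry.sense(); p=s["position"]-O; print(p@EX,p@EY)
n="wrist"; im,d=camera(n); cv2.imwrite("pics/w24.png",im)
E
```

```text
clock: 32.95
position: [0.5361, -0.1059, 0.0448]
eef_rot: [-179.9, 0.2, -174.8]
force: [5.3, -2.5, -0.2]
finger_gap: 0.411
clock: 33.2
position: [0.5362, -0.1058, 0.0449]
eef_rot: [-179.8, 0.2, -174.7]
force: [3.8, -6.4, -0.9]
finger_gap: 0.416
-0.036850441693111316 -0.03993440025737758
```

View pics/w24.png

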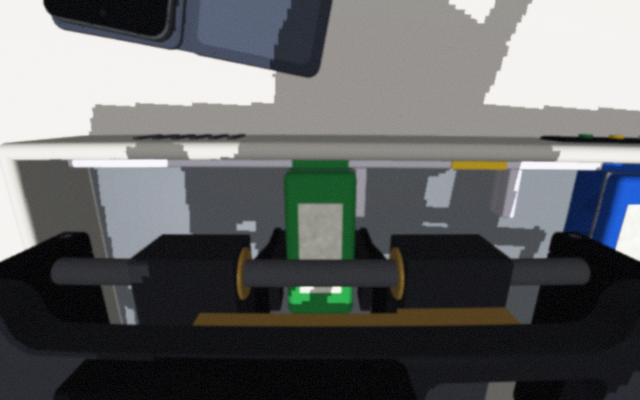

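Side stop reached at y −39.9 mm, exactly 170 mm from blue's, with the fence in contact too. Releasing.

```bash
python3 -m pendant '{"travel":[[0,-0.0005,0.001],[0,-0.001,0.0015],[0,-0.001,0.0015]],"dr":[[0,0,0],[0,0,0],[0,0,0]],"gripper":[-1,-1,-1]}' 25
python3 -m pendant '{"travel":[[0,0,0],[0,0,0],[0,0,0],[0,0,-0.02],[0,0,-0.05],[0,0,-0.09],[0,0,-0.12],[0,0,-0.14],[0,0,-0.14]],"dr":[[0,0,0],[0,0,0],[0,0,0],[0,0,0],[0,0,0],[0,0,0],[0,0,0],[0,0,0],[0,0,0]],"gripper":[0.05,0.05,0.05,0.05,0.05,0.05,0.05,0.05,0.05]}' 25
python3 - <<'E'
from h import *
n="wrist"; im,d=camera(n); cv2.imwrite("pics/w25.png",im)
chk("wrist","green");chk("side","green"); chk("wrist","blue"); chk("side","blue"); chk("side","white",.052)
cas("side",["yellow"]); cas("top",["yellow"]); knob()
to([.412,.3375,.19],172)
E
```

```text
clock: 33.5
position: [0.5362, -0.1059, 0.044]
eef_rot: [-179.9, 0.2, -174.8]
force: [3.5, -3.3, 5.1]
finger_gap: 0.407
clock: 34.25
position: [0.5357, -0.1048, 0.1867]
eef_rot: [-179.9, 0.3, -174.8]
force: [0.6, -0.2, 0.7]
finger_gap: 0.526
wrist green 0.91 2917 scanner frame [-43.7 -38.2] [81.4 36. ] 0.0 z 0.042
wrist green 0.73 1050 scanner frame [-161.5  248.1] [49.2 27.7] 14.4 z 0.038
side green 0.91 222 scanner frame [-43.4 -38.4] [78.6 38.1] 2.6 z 0.043
side green 0.57 469 scanner frame [-180.4  287. ] [103.5  44.4] -60.8 z 0.038
wrist blue 0.65 3009 scanner frame [-41.2 129.9] [81.5 37.1] -0.3 z 0.044
wrist blue 0.57 2408 scanner frame [-168.6 -302.7] [84.9 35.3] -13.2 z 0.049
side blue 0.76 330 scanner frame [-42.3 131.9] [81.5 37.5] 2.4 z 0.043
side white 0.87 159 scanner frame [-170.8 -305.4] [79.4 42.5] -5.4 z 0.051
side yellow 0.97 ztop 0.031 596 [407.7 338. ] [82.2 38. ] -6.5
top yellow 0.52 ztop 0.033 27 [440.4 324.9] [28.2 12.5] 71.9
top yellow 0.45 ztop 0.252 454 [530.2 -69.4] [361.1 210. ] -85.0
top yellow 0.36 ztop 0.024 354 [ 422.1 -388.2] [90.8 89.3] -77.1
side knob px 319.3 135.3 3 expected locked [318.5 138.2]
top knob px 381.2 183.2 20 expected locked [380.3 182.6]
now [ 0.5346 -0.1046  0.183 ] [ 180.     0.  -174.8] gap 0.528 F [ 0.  -0.3 -0.1] t 35.1
target [0.412  0.3375 0.19  ] travel [ 0.0823  0.4514 -0.007 ] len 0.459 dr [0.   0.   0.23]
```

View pics/w25.png

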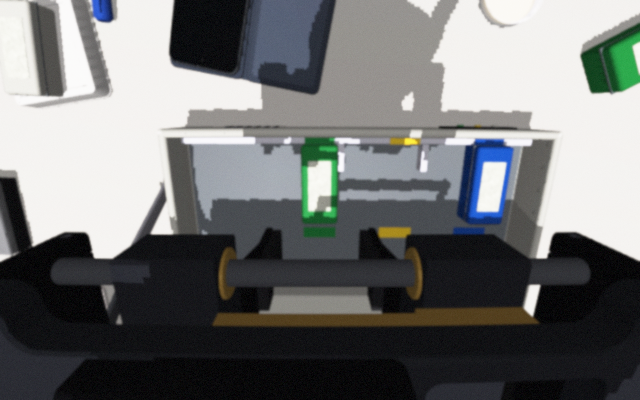

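Blue and green are both flush and square. Now yellow.

```bash
python3 -m pendant '{"travel":[[0.005,0.035,0],[0.01,0.075,0],[0.015,0.115,0],[0.022,0.155,0],[0.03,0.195,0],[0.038,0.235,0],[0.046,0.275,0],[0.054,0.315,0],[0.062,0.355,0],[0.07,0.39,0]],"dr":[[0,0,0.02],[0,0,0.04],[0,0,0.06],[0,0,0.09],[0,0,0.12],[0,0,0.15],[0,0,0.18],[0,0,0.2],[0,0,0.22],[0,0,0.23]],"gripper":[0.3,0.3,0.3,0.3,0.3,0.3,0.3,0.3,0.3,0.3]}' 25
python3 -m pendant '{"travel":[[0.009,0.035,0],[0.012,0.061,0],[0.012,0.061,0],[0.012,0.061,0]],"dr":[[0,0,0],[0,0,0],[0,0,0],[0,0,0]],"gripper":[0.3,0.3,0.3,0.3]}' 25
python3 - <<'E'
from h import *
n="wrist"; im,d=camera(n); cv2.imwrite("pics/w26.png",im); cas("wrist",["yellow"]); cas("side",["yellow"])
to([.412,.3375,.029],172)
E
```

```text
clock: 35.93
position: [0.4289, 0.2798, 0.1832]
eef_rot: [180.0, 0.0, 172.0]
force: [0.9, -0.6, -0.1]
finger_gap: 0.652
clock: 36.27
position: [0.4261, 0.3408, 0.183]
eef_rot: [180.0, 0.0, 172.2]
force: [0.1, -0.8, 0.5]
finger_gap: 0.654
wrist yellow 0.81 ztop 0.030 2731 [409.4 337.5] [80.6 36. ] -7.2
side yellow 0.76 ztop 0.031 606 [407.7 337.7] [82.2 37.4] -6.9
now [0.4265 0.3383 0.1829] [-180.    -0.   171.9] gap 0.647 F [0.3 0.2 0.9] t 36.5
target [0.412  0.3375 0.029 ] travel [ 0.0142 -0.0027  0.1539] len 0.155 dr [-0.001 -0.001 -0.002]
```

View pics/w26.png

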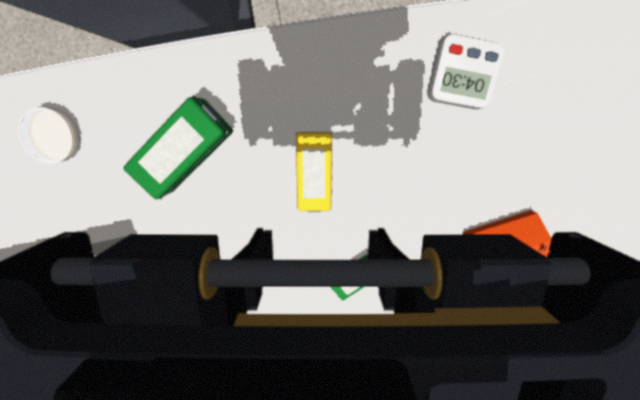

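```bash
python3 -m pendant '{"travel":[[0.0115,-0.003,0.03],[0.0115,-0.003,0.07],[0.0115,-0.003,0.105],[0.0115,-0.003,0.135],[0.0115,-0.003,0.15],[0.0115,-0.003,0.1535],[0.0115,-0.003,0.154],[0.0115,-0.003,0.154]],"dr":[[0,0,-0.015],[0,0,-0.015],[0,0,-0.015],[0,0,-0.015],[0,0,-0.015],[0,0,-0.015],[0,0,-0.015],[0,0,-0.015]],"gripper":[0.3,0.3,0.3,0.3,0.3,0.3,0.3,0.3]}' 25
python3 -m pendant '{"travel":[[0,0,0],[0,0,0],[0,0,0],[0,0,0],[0,0,0],[0,0,0],[0,0,0],[0,0,-0.02],[0,0,-0.05],[0,0,-0.08]],"dr":[[0,0,0],[0,0,0],[0,0,0],[0,0,0],[0,0,0],[0,0,0],[0,0,0],[0,0,0],[0,0,0],[0,0,0]],"gripper":[-1,-1,-1,-1,-1,-1,-1,-1,-1,-1]}' 25
python3 - <<'E'
from h import *
to(S(-.033,.041,.165),185.15)
n="wrist"; im,d=camera(n); cv2.imwrite("pics/w27.png",im)
E
```

```text
clock: 37.18
position: [0.4154, 0.338, 0.0296]
eef_rot: [180.0, 0.0, 172.8]
force: [0.6, 0.3, -0.4]
finger_gap: 0.649
clock: 38.02
position: [0.4136, 0.3378, 0.1089]
eef_rot: [-179.9, -0.2, 172.8]
force: [0.7, 0.7, 0.1]
finger_gap: 0.415
now [0.4136 0.3378 0.1089] [-179.9   -0.2  172.8] gap 0.415 F [0.7 0.7 0.1] t 38.0
target [ 0.5328 -0.0248  0.165 ] travel [-0.1632 -0.345  -0.0559] len 0.386 dr [-0.001 -0.003 -0.215]
```

View pics/w27.png

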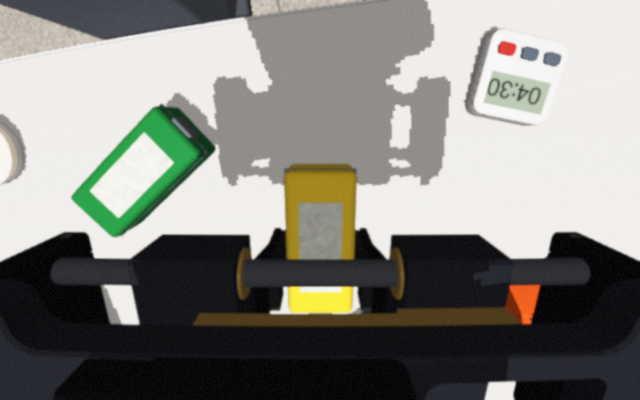

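```bash
python3 -m pendant '{"travel":[[-0.01,-0.02,-0.035],[-0.025,-0.055,-0.056],[-0.042,-0.09,-0.056],[-0.058,-0.125,-0.056],[-0.075,-0.16,-0.056],[-0.092,-0.195,-0.056],[-0.108,-0.23,-0.056],[-0.125,-0.265,-0.056],[-0.142,-0.3,-0.056],[-0.158,-0.335,-0.056]],"dr":[[0,0,0],[0,0,-0.03],[0,0,-0.06],[0,0,-0.09],[0,0,-0.12],[0,0,-0.15],[0,0,-0.18],[0,0,-0.215],[0,0,-0.215],[0,0,-0.215]],"gripper":[-1,-1,-1,-1,-1,-1,-1,-1,-1,-1]}' 25
python3 - <<'E'
from h import *
to(S(-.034,.041,.058),185.15)
E
```

```text
clock: 38.9
position: [0.5299, -0.0157, 0.1648]
eef_rot: [180.0, 0.0, -174.8]
force: [0.9, 0.4, 0.6]
finger_gap: 0.412
now [ 0.5299 -0.0157  0.1648] [ 180.     0.  -174.8] gap 0.412 F [0.9 0.4 0.6] t 38.9
target [ 0.5318 -0.0249  0.058 ] travel [-0.001  -0.0093  0.1068] len 0.107 dr [0. 0. 0.]
```

```bash
python3 -m pendant '{"travel":[[-0.001,-0.0115,0],[-0.001,-0.0115,0.03],[-0.001,-0.0115,0.06],[-0.001,-0.0115,0.09],[-0.001,-0.0115,0.104],[-0.001,-0.0115,0.107],[-0.001,-0.0115,0.107]],"dr":[[0,0,0],[0,0,0],[0,0,0],[0,0,0],[0,0,0],[0,0,0],[0,0,0]],"gripper":[-1,-1,-1,-1,-1,-1,-1]}' 25
python3 - <<'E'
from h import *
to(S(-.034,.041,.0444),185.15)
n="wrist"; im,d=camera(n); cv2.imwrite("pics/w28.png",im)
E
```

```text
clock: 39.48
position: [0.5306, -0.0246, 0.057]
eef_rot: [179.9, -0.2, -174.8]
force: [0.2, -0.0, 0.2]
finger_gap: 0.405
now [ 0.5306 -0.0246  0.057 ] [ 179.9   -0.2 -174.8] gap 0.405 F [ 0.2 -0.   0.2] t 39.5
target [ 0.5318 -0.0249  0.0444] travel [-0.0012 -0.0004  0.0126] len 0.013 dr [ 0.001 -0.003  0.001]
```

View pics/w28.png

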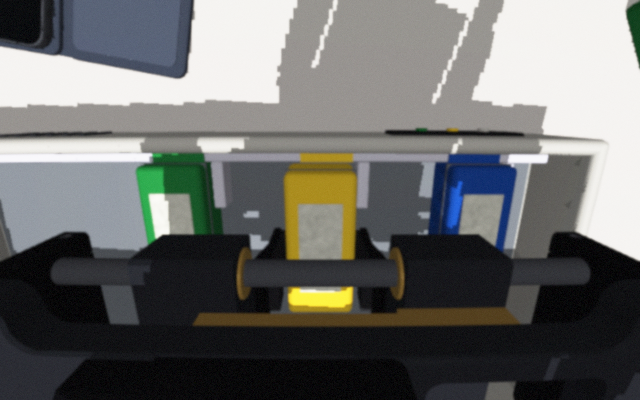

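```bash
python3 -m pendant '{"travel":[[-0.001,-0.001,0.003],[-0.001,-0.0015,0.007],[-0.001,-0.0015,0.011],[-0.001,-0.0015,0.0126],[0.001,-0.0015,0.013],[0.002,-0.0015,0.013],[0.003,-0.0015,0.013],[0.003,-0.0015,0.013]],"dr":[[0,0,0],[0,0,0],[0,0,0],[0,0,0],[0,0,0],[0,0,0],[0,0,0],[0,0,0]],"gripper":[-1,-1,-1,-1,-1,-1,-1,-1]}' 25
python3 -m pendant '{"travel":[[0.001,0,0],[0.0015,0,0],[0.0015,0,0]],"dr":[[0,0,0],[0,0,0],[0,0,0]],"gripper":[-1,-1,-1]}' 25
python3 -m pendant '{"travel":[[0.001,0,0],[0.0015,0,0],[0.0015,0,0]],"dr":[[0,0,0],[0,0,0],[0,0,0]],"gripper":[-1,-1,-1]}' 25
```

```text
clock: 40.2
position: [0.5302, -0.0271, 0.0453]
eef_rot: [-180.0, 0.2, -174.9]
force: [4.3, 2.4, -2.3]
finger_gap: 0.409
clock: 40.45
position: [0.5301, -0.0272, 0.0455]
eef_rot: [-179.9, 0.4, -174.9]
force: [5.0, 2.6, -2.8]
finger_gap: 0.409
clock: 40.7
position: [0.53, -0.0272, 0.0457]
eef_rot: [-179.9, 0.5, -175.0]
force: [7.4, 5.1, -3.0]
finger_gap: 0.413
```

Fence reached. Backing off 2.5 mm of command, then the side stop.

```bash
python3 -m pendant '{"travel":[[-0.0025,0,0.0005],[-0.0025,0.001,0.001],[-0.0025,0.002,0.001],[-0.0025,0.0035,0.001],[-0.0025,0.0035,0.001]],"dr":[[0,0,0],[0,0,0],[0,0,0],[0,0,0],[0,0,0]],"gripper":[-1,-1,-1,-1,-1]}' 25
python3 -m pendant '{"travel":[[0,0.001,0],[0,0.001,0]],"dr":[[0,0,0],[0,0,0]],"gripper":[-1,-1]}' 25
python3 -m pendant '{"travel":[[0,0.001,0],[0,0.001,0]],"dr":[[0,0,0],[0,0,0]],"gripper":[-1,-1]}' 25
python3 - <<'E'
from h import *
s=telemetry.sense(); p=s["position"]-O; print(p@EX,p@EY)
E
```

```text
clock: 41.12
position: [0.53, -0.0244, 0.0445]
eef_rot: [-179.9, 0.3, -174.8]
force: [3.7, -1.8, -0.5]
finger_gap: 0.41
clock: 41.28
position: [0.5299, -0.0235, 0.0445]
eef_rot: [-179.9, 0.3, -174.8]
force: [5.0, -0.8, 0.1]
finger_gap: 0.414
clock: 41.45
position: [0.5298, -0.0225, 0.0445]
eef_rot: [-179.9, 0.3, -174.8]
force: [4.0, -1.9, 0.1]
finger_gap: 0.411
-0.0357082936538981 0.04353664816504528
```

Expected contact is at about 0.0451, so a little more.

```bash
python3 -m pendant '{"travel":[[0,0.001,0],[0,0.001,0]],"dr":[[0,0,0],[0,0,0]],"gripper":[-1,-1]}' 25
python3 -m pendant '{"travel":[[0,0.001,0],[0,0.001,0]],"dr":[[0,0,0],[0,0,0]],"gripper":[-1,-1]}' 25
python3 -m pendant '{"travel":[[0,0.001,0],[0,0.001,0]],"dr":[[0,0,0],[0,0,0]],"gripper":[-1,-1]}' 25
python3 - <<'E'
from h import *
s=telemetry.sense(); p=s["position"]-O; print(p@EX,p@EY)
E
```

```text
clock: 41.62
position: [0.5298, -0.0215, 0.0445]
eef_rot: [-179.9, 0.3, -174.8]
force: [5.6, -1.6, 1.2]
finger_gap: 0.413
clock: 41.78
position: [0.5297, -0.0211, 0.0446]
eef_rot: [-179.8, 0.3, -174.8]
force: [5.0, -3.7, 0.3]
finger_gap: 0.413
clock: 41.95
position: [0.5298, -0.0209, 0.0446]
eef_rot: [-179.7, 0.3, -174.7]
force: [4.5, -8.2, -0.1]
finger_gap: 0.408
-0.03562201383463806 0.045141353824688896
```

```bash
python3 -m pendant '{"travel":[[0,-0.001,0.001],[0,-0.0015,0.0015],[0,-0.0015,0.0015]],"dr":[[0,0,0],[0,0,0],[0,0,0]],"gripper":[-1,-1,-1]}' 25
python3 -m pendant '{"travel":[[0,0,0],[0,0,0],[0,0,0],[0,0,-0.02],[0,0,-0.05],[0,0,-0.09],[0,0,-0.12],[0,0,-0.14],[0,0,-0.14]],"dr":[[0,0,0],[0,0,0],[0,0,0],[0,0,0],[0,0,0],[0,0,0],[0,0,0],[0,0,0],[0,0,0]],"gripper":[0.05,0.05,0.05,0.05,0.05,0.05,0.05,0.05,0.05]}' 25
python3 - <<'E'
from h import *
n="wrist"; im,d=camera(n); cv2.imwrite("pics/w29.png",im)
for c in ["green","yellow","blue"]:
    chk("wrist",c);chk("side",c)
chk("side","white",.052); knob()
to([.45,-.02,.2],95)
E
```

```text
clock: 42.2
position: [0.5296, -0.0211, 0.0443]
eef_rot: [-179.9, 0.3, -174.8]
force: [2.5, -1.6, 10.6]
finger_gap: 0.409
clock: 42.95
position: [0.5289, -0.0202, 0.186]
eef_rot: [-179.9, 0.3, -174.8]
force: [0.2, -0.9, 0.5]
finger_gap: 0.524
wrist green 0.85 2934 scanner frame [-43. -39.] [81.6 37.5] 0.1 z 0.042
wrist green 0.67 4804 scanner frame [-179.9  284.2] [102.8  45.2] -61.7 z 0.038
side green 0.92 242 scanner frame [-42.2 -37. ] [81.1 39.7] 3.3 z 0.043
side green 0.88 469 scanner frame [-179.   286.3] [101.   44.8] -61.8 z 0.038
wrist yellow 0.63 2938 scanner frame [-41.3  45.9] [82.4 35.7] -0.1 z 0.044
side yellow 0.97 275 scanner frame [-42.9  47.1] [81.1 38.7] 0.8 z 0.043
side yellow 0.56 550 scanner frame [  8.4 -63.7] [523.4 245.9] -82.3 z 0.044
wrist blue 0.7 2998 scanner frame [-41.2 130.1] [80.6 36.7] -0.1 z 0.044
side blue 0.89 337 scanner frame [-42.6 130.5] [81.6 41.3] -1.1 z 0.043
side white 0.53 171 scanner frame [-172.4 -309.9] [81.9 42.9] -4.4 z 0.051
side knob px None None 0 expected locked [318.5 138.2]
top knob px 381.2 183.2 20 expected locked [380.3 182.6]
now [ 0.5277 -0.0201  0.1825] [-180.     0.  -174.8] gap 0.523 F [-0.7  0.8 -0.1] t 43.8
target [ 0.45 -0.02  0.2 ] travel [ 0.0774  0.0071 -0.0175] len 0.080 dr [0.    0.    1.574]
```

View pics/w29.png

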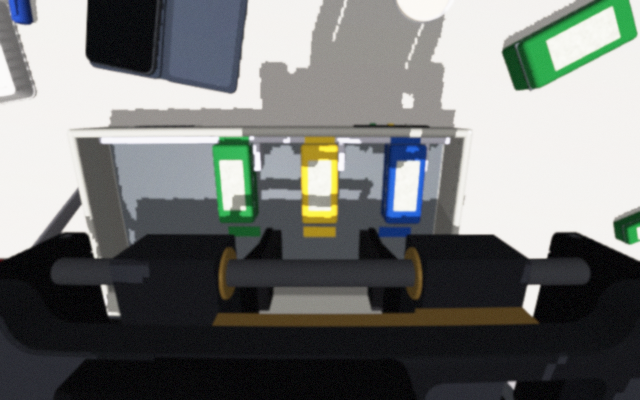

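All three read within 0.2° of square and agree with each other, and white is on the tray. Next is the knob. I'll push it from the front with closed fingers, tilted 30° so the gripper body stays outside the stay.

```bash
python3 -m pendant '{"travel":[[0.02,-0.01,-0.02],[0.04,-0.02,-0.04],[0.06,-0.04,-0.06],[0.08,-0.06,-0.07],[0.1,-0.08,-0.07],[0.1,-0.1,-0.07],[0.1,-0.12,-0.07],[0.1,-0.14,-0.07],[0.1,-0.16,-0.07],[0.1,-0.18,-0.07]],"dr":[[0,0,0.08],[0,0,0.2],[0,0,0.32],[0,0,0.44],[0,0,0.56],[0,0,0.68],[0,0,0.8],[0,0,0.92],[0,0,1.04],[0,0,1.16]],"gripper":[-1,-1,-1,-1,-1,-1,-1,-1,-1,-1]}' 25
python3 - <<'E'
from h import *
Rd=np.c_[.5*np.array([0,0,1])+.866*EY, EX, .5*EY-.866*np.array([0,0,1])]
e=Ro.from_matrix(Rd).as_euler('xyz',degrees=True); print(e)
c=S(-.06,-.218,.16); to(c-.014*Rd[:,2]+EY*-.05,e[2],e[0],e[1])
to(c-.014*Rd[:,2]+EY*-.05,95.15)
E
```

```text
clock: 44.63
position: [0.4442, -0.2093, 0.2527]
eef_rot: [180.0, 0.0, 118.4]
force: [-0.7, -0.3, -0.7]
finger_gap: 0.005
[-180.          -30.00072778   95.15      ]
now [ 0.4442 -0.2093  0.2527] [180.    0.  118.4] gap 0.005 F [-0.7 -0.3 -0.7] t 44.6
target [ 0.5342 -0.342   0.1721] travel [-0.1594  0.0162  0.0806] len 0.179 dr [-0.106  0.517  0.396]
now [ 0.4442 -0.2093  0.2527] [180.    0.  118.4] gap 0.005 F [-0.7 -0.3 -0.7] t 44.6
target [ 0.5342 -0.342   0.1721] travel [-0.1594  0.0162  0.0806] len 0.179 dr [0.    0.    0.405]
```

```bash
python3 -m pendant '{"travel":[[-0.02,0.002,0],[-0.04,0.004,0],[-0.06,0.006,0],[-0.08,0.008,0],[-0.1,0.01,0.02],[-0.12,0.012,0.04],[-0.14,0.014,0.06],[-0.159,0.016,0.08],[-0.159,0.016,0.08],[-0.159,0.016,0.08]],"dr":[[-0.013,0.065,0.05],[-0.026,0.13,0.1],[-0.04,0.195,0.15],[-0.053,0.26,0.2],[-0.067,0.325,0.25],[-0.08,0.39,0.3],[-0.093,0.455,0.35],[-0.106,0.517,0.396],[-0.106,0.517,0.396],[-0.106,0.517,0.396]],"gripper":[-1,-1,-1,-1,-1,-1,-1,-1,-1,-1]}' 25
cat >> h.py <<'E'
Rd=np.c_[.5*np.array([0,0,1])+.866*EY, EX, .5*EY-.866*np.array([0,0,1])]
def tok(x,y,z):
    e=Ro.from_matrix(Rd).as_euler('xyz',degrees=True); to(S(x,y,z)-.014*Rd[:,2],e[2],e[0],e[1])
    s=telemetry.sense(); c=s["position"]+.014*Ro.from_euler('xyz',s["eef_rot"],degrees=True).as_matrix()[:,2]-O
    print("contact pt scanner",c@EX,c@EY,c[2])
E
python3 - <<'E'
from h import *
tok(-.05,-.218,.125)
n="wrist"; im,d=camera(n); cv2.imwrite("pics/w30.png",im)
n="side"; im,d=camera(n); cv2.imwrite("pics/s30.png",cv2.resize(im[20:260,220:500],None,fx=2.5,fy=2.5))
print(proj(camera_info("wrist"),[S(.009,-.217,.119)]))
E
```

```text
clock: 45.47
position: [0.5336, -0.3405, 0.1687]
eef_rot: [-179.7, -30.3, 95.3]
force: [-0.3, -0.2, 0.5]
finger_gap: 0.008
now [ 0.5336 -0.3405  0.1687] [-179.7  -30.3   95.3] gap 0.008 F [-0.3 -0.2  0.5] t 45.5
target [ 0.5397 -0.2913  0.1371] travel [0.0259 0.0108 0.0516] len 0.059 dr [-0.006 -0.006  0.002]
contact pt scanner -0.06053803749803572 -0.26643322473718306 0.15657294311796072
[[409.77160014 190.72250729]]
```

View pics/w30.png

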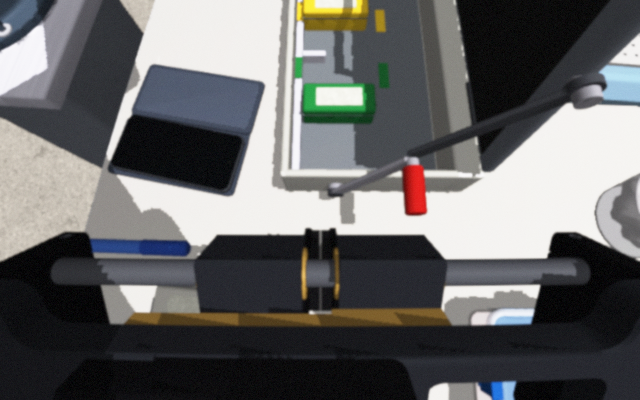

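View pics/s30.png

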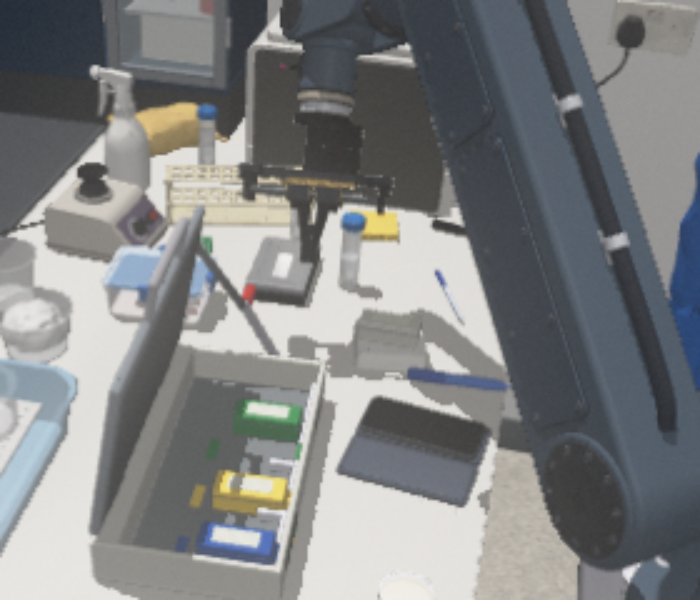

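The wrist view shows the red knob at (414,188), as predicted and locked. The bottle and white cassette are clear, and the coloured cassettes are in place. Approaching in front of the knob.

```bash
python3 -m pendant '{"travel":[[0.006,0.002,0.012],[0.012,0.004,0.024],[0.018,0.006,0.036],[0.023,0.008,0.046],[0.026,0.009,0.0516],[0.026,0.009,0.0516]],"dr":[[0,0,0],[0,0,0],[0,0,0],[0,0,0],[0,0,0],[0,0,0]],"gripper":[-1,-1,-1,-1,-1,-1]}' 25
python3 - <<'E'
from h import *
tok(-.02,-.218,.119)
n="wrist"; im,d=camera(n); cv2.imwrite("pics/w31.png",im)
for n in ["side"]:
  for c in ["green","yellow","blue"]: chk(n,c)
E
```

```text
clock: 46.07
position: [0.5391, -0.289, 0.1421]
eef_rot: [180.0, -30.0, 95.6]
force: [-0.2, 0.3, -0.4]
finger_gap: 0.004
now [ 0.5391 -0.289   0.1421] [180.  -30.   95.6] gap 0.004 F [-0.2  0.3 -0.4] t 46.1
target [ 0.5696 -0.2886  0.1311] travel [-0.0077  0.0303  0.0082] len 0.032 dr [-0.004 -0.     0.007]
contact pt scanner -0.050423428694820735 -0.21562471521911475 0.12994402491862836
side green 0.83 218 scanner frame [-39.5 -86.3] [80.7 36.5] 0.4 z 0.043
side green 0.79 481 scanner frame [-179.   285.9] [102.5  46. ] -61.1 z 0.039
side yellow 0.89 287 scanner frame [-41.9  47. ] [81.7 38.6] 0.8 z 0.043
side yellow 0.52 323 scanner frame [-42.1 130.8] [80.7 39.7] -0.7 z 0.043
side blue 0.73 334 scanner frame [-42.3 131.5] [82.  39.4] -1.6 z 0.043
```

View pics/w31.png

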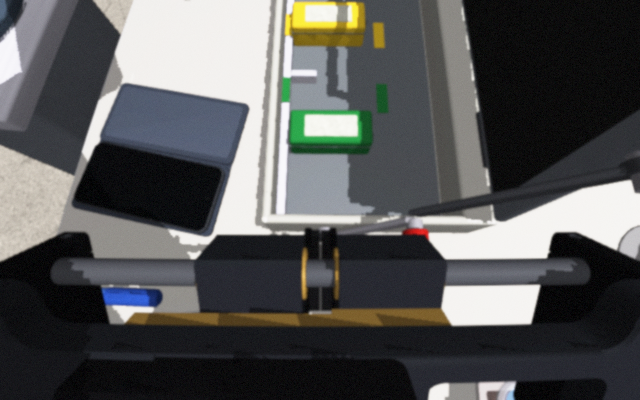

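Good that I checked: green has been knocked inside the bed, to about scanner (-39,-86) mm, some 46 mm off its stop. I'll retreat and mend that before touching the knob. The plan is to nudge it back toward +y with closed fingers, away from the stay, then re-grip and register it.

```bash
python3 -m pendant '{"travel":[[-0.02,-0.01,-0.03],[-0.02,-0.02,-0.06],[-0.02,-0.03,-0.09],[-0.01,-0.04,-0.11],[-0.01,-0.05,-0.12],[-0.01,-0.05,-0.12]],"dr":[[0,0,0],[0,0,0],[0,-0.1,0],[0,-0.2,0],[0,-0.32,0],[0,-0.44,0]],"gripper":[-1,-1,-1,-1,-1,-1]}' 25
python3 - <<'E'
from h import *
to(S(-.045,-.128,.16),95.15)
chk("wrist","green"); chk("side","green")
n="wrist"; im,d=camera(n); cv2.imwrite("pics/w32.png",im)
E
```

```text
clock: 46.92
position: [0.4956, -0.3684, 0.2435]
eef_rot: [179.8, -4.1, 95.3]
force: [-0.1, 0.9, -0.2]
finger_gap: 0.003
now [ 0.4956 -0.3684  0.2435] [179.8  -4.1  95.3] gap 0.003 F [-0.1  0.9 -0.2] t 46.9
target [ 0.536  -0.1942  0.16  ] travel [0.1632 0.056  0.0957] len 0.197 dr [ 0.004 -0.072  0.003]
wrist green 0.88 1666 scanner frame [-39.9 -90.2] [81.4 21.3] 1.1 z 0.044
wrist green 0.59 30 scanner frame [ -98.9 -447.9] [15.7  3. ] 2.3 z 0.040
side green 0.91 229 scanner frame [-40.1 -87.9] [81.6 41.1] 4.6 z 0.043
side green 0.58 476 scanner frame [-179.8  286.2] [102.3  44.2] -61.3 z 0.038
```

View pics/w32.png

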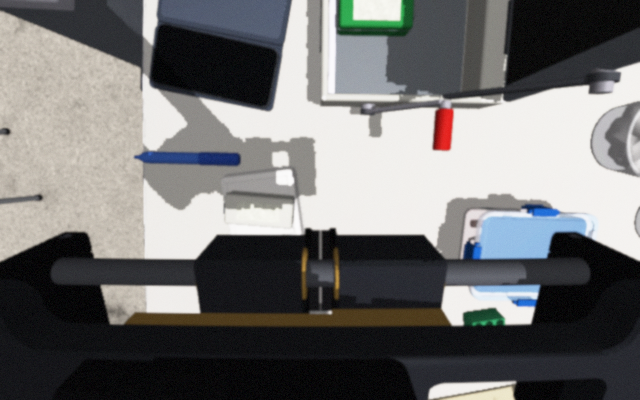

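```bash
python3 -m pendant '{"travel":[[0.03,-0.01,0],[0.065,-0.015,0],[0.1,-0.015,0],[0.135,-0.015,0],[0.16,-0.005,0.0],[0.163,0.02,0.02],[0.163,0.045,0.045],[0.163,0.056,0.07],[0.163,0.056,0.095],[0.163,0.056,0.095]],"dr":[[0,-0.03,0],[0,-0.072,0],[0.004,-0.072,0.003],[0.004,-0.072,0.003],[0.004,-0.072,0.003],[0.004,-0.072,0.003],[0.004,-0.072,0.003],[0.004,-0.072,0.003],[0.004,-0.072,0.003],[0.004,-0.072,0.003]],"gripper":[-1,-1,-1,-1,-1,-1,-1,-1,-1,-1]}' 25
python3 - <<'E'
from h import *
to(S(-.045,-.128,.042),95.15)
chk("wrist","green"); chk("side","green")
n="wrist"; im,d=camera(n); cv2.imwrite("pics/w33.png",im)
n="side"; im,d=camera(n); cv2.imwrite("pics/s33.png",cv2.resize(im[60:260,220:460],None,fx=3,fy=3))
E
```

```text
clock: 48.0
position: [0.5337, -0.1883, 0.1531]
eef_rot: [-179.2, -1.1, 95.3]
force: [-0.2, 1.2, -0.0]
finger_gap: 0.01
now [ 0.5337 -0.1883  0.1531] [-179.2   -1.1   95.3] gap 0.010 F [-0.2  1.2 -0. ] t 48.0
target [ 0.536  -0.1942  0.042 ] travel [-0.0083  0.0032  0.1109] len 0.111 dr [-0.013 -0.02   0.003]
side green 0.79 232 scanner frame [-39.9 -88.3] [81.5 43.1] -1.3 z 0.043
side green 0.66 476 scanner frame [-180.4  287.5] [102.2  43.6] -62.1 z 0.038
```

View pics/w33.png

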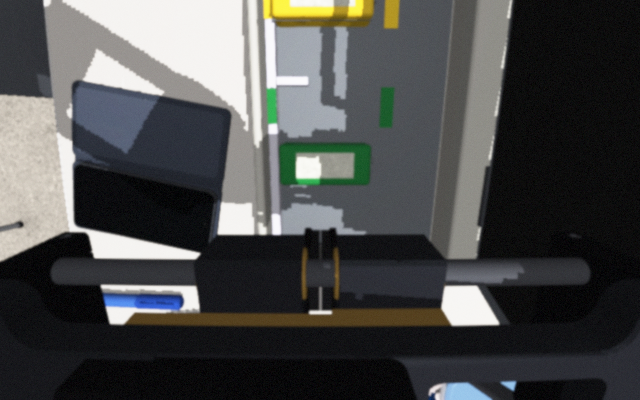

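View pics/s33.png

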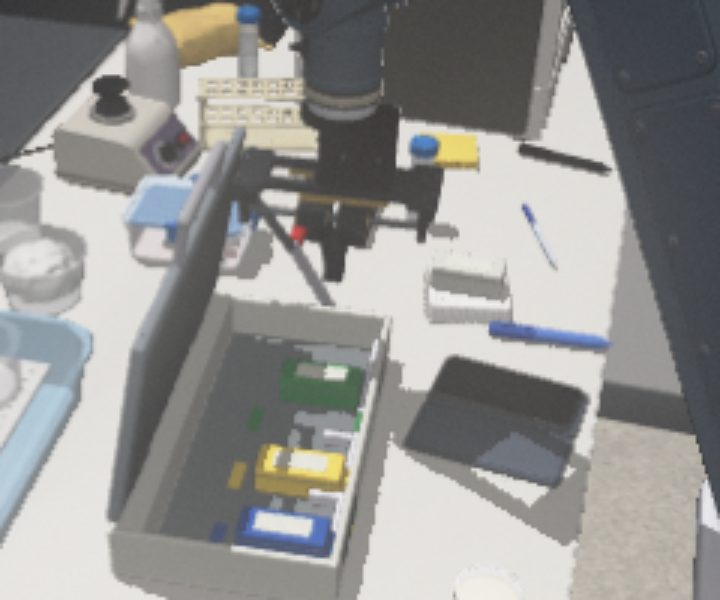

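```bash
python3 -m pendant '{"travel":[[-0.008,0.003,0.03],[-0.008,0.003,0.065],[-0.008,0.003,0.095],[-0.008,0.003,0.109],[-0.008,0.003,0.11],[-0.008,0.003,0.11]],"dr":[[-0.01,-0.02,0],[-0.01,-0.02,0],[-0.01,-0.02,0],[-0.01,-0.02,0],[-0.01,-0.02,0],[-0.01,-0.02,0]],"gripper":[-1,-1,-1,-1,-1,-1]}' 25
python3 -m pendant '{"travel":[[0.005,0,0],[0.01,0,0],[0.015,0,0],[0.02,0,0],[0.025,0,0],[0.03,0,0],[0.035,0,0],[0.04,0,0],[0.044,0,0],[0.044,0,0]],"dr":[[0,0,0],[0,0,0],[0,0,0],[0,0,0],[0,0,0],[0,0,0],[0,0,0],[0,0,0],[0,0,0],[0,0,0]],"gripper":[-1,-1,-1,-1,-1,-1,-1,-1,-1,-1]}' 25
python3 - <<'E'
from h import *
s=telemetry.sense(); p=s["position"]-O; print(p@EX,p@EY)
chk("side","green"); chk("wrist","green")
n="wrist"; im,d=camera(n); cv2.imwrite("pics/w34.png",im)
E
```

```text
clock: 48.8
position: [0.5386, -0.1961, 0.0489]
eef_rot: [179.7, 0.4, 95.3]
force: [-0.3, 1.2, -0.6]
finger_gap: 0.008
clock: 49.63
position: [0.5338, -0.1507, 0.0481]
eef_rot: [179.7, 0.4, 95.4]
force: [-0.3, -1.4, -0.2]
finger_gap: 0.005
-0.043219046469579955 -0.08442311011140916
side green 0.95 228 scanner frame [-42.5 -54.7] [78.9 40. ] -0.7 z 0.043
side green 0.62 465 scanner frame [-179.4  287. ] [104.3  44.9] -62.3 z 0.039
wrist green 0.56 10226 scanner frame [-40.1 -55.2] [81.8 37.8] 0.0 z 0.044
```

View pics/w34.png

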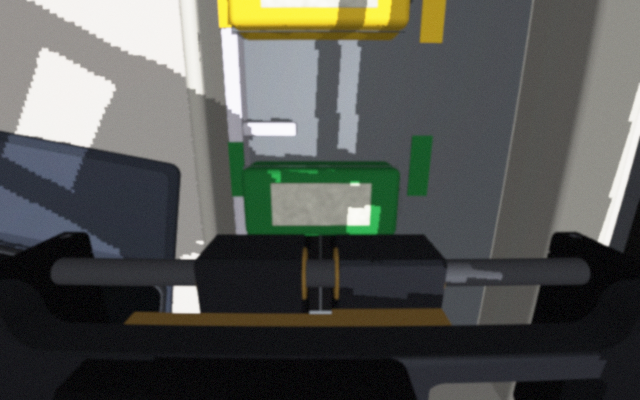

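Green is now square at (-40,-55) mm. I'll re-grip it and register it as before.

```bash
python3 -m pendant '{"travel":[[0,-0.005,-0.03],[0,-0.03,-0.065],[0.01,-0.06,-0.1],[0.02,-0.06,-0.12],[0.028,-0.06,-0.12],[0.028,-0.06,-0.12],[0.028,-0.06,-0.12],[0.028,-0.06,-0.12],[0.028,-0.06,-0.12],[0.028,-0.06,-0.12]],"dr":[[0,0,0],[0,0,0],[0,0,-0.12],[0,0,-0.24],[0,0,-0.36],[0,0,-0.48],[0,0,-0.6],[0,0,-0.72],[0,0,-0.84],[0,0,-0.96]],"gripper":[-1,-1,-1,-0.5,0,0.3,0.3,0.3,0.3,0.3]}' 25
python3 - <<'E'
from h import *
to(S(-.0345,-.055,.14),185.15)
E
```

```text
clock: 50.72
position: [0.4711, -0.1289, 0.1678]
eef_rot: [-179.8, 0.5, 150.6]
force: [0.5, 0.9, 0.7]
finger_gap: 0.448
now [ 0.4711 -0.1289  0.1678] [-179.8    0.5  150.6] gap 0.448 F [0.5 0.9 0.7] t 50.7
target [ 0.5399 -0.1206  0.14  ] travel [-0.0556  0.041   0.0282] len 0.075 dr [-0.006  0.008 -0.602]
```

```bash
python3 -m pendant '{"travel":[[-0.005,0.004,0],[-0.01,0.008,0],[-0.02,0.015,0],[-0.03,0.024,0],[-0.04,0.03,0.01],[-0.0556,0.041,0.02],[-0.0556,0.041,0.028],[-0.0556,0.041,0.028]],"dr":[[0,0,-0.12],[0,0,-0.24],[0,0,-0.36],[0,0,-0.48],[-0.006,0.008,-0.602],[-0.006,0.008,-0.602],[-0.006,0.008,-0.602],[-0.006,0.008,-0.602]],"gripper":[0.3,0.3,0.3,0.3,0.3,0.3,0.3,0.3]}' 25
python3 - <<'E'
from h import *
chk("wrist","green"); chk("side","green")
n="wrist"; im,d=camera(n); cv2.imwrite("pics/w35.png",im)
to(S(-.0345,-.055,.0435),185.15)
E
```

```text
clock: 51.38
position: [0.5392, -0.1205, 0.1384]
eef_rot: [179.9, -0.2, -175.2]
force: [-0.8, 0.7, -0.4]
finger_gap: 0.648
wrist green 0.9 4031 scanner frame [-41.6 -53.8] [81.9 36.1] -0.0 z 0.044
side green 0.87 470 scanner frame [-179.3  285.5] [101.5  45.3] -61.1 z 0.038
side green 0.71 247 scanner frame [-41.2 -53.7] [81.2 41.1] 0.1 z 0.043
now [ 0.5393 -0.1209  0.1405] [ 180.    -0.  -175.2] gap 0.652 F [1.  0.  0.4] t 51.6
target [ 0.5399 -0.1206  0.0435] travel [-0.0006  0.0002  0.097 ] len 0.097 dr [ 0.    -0.    -0.006]
```

View pics/w35.png

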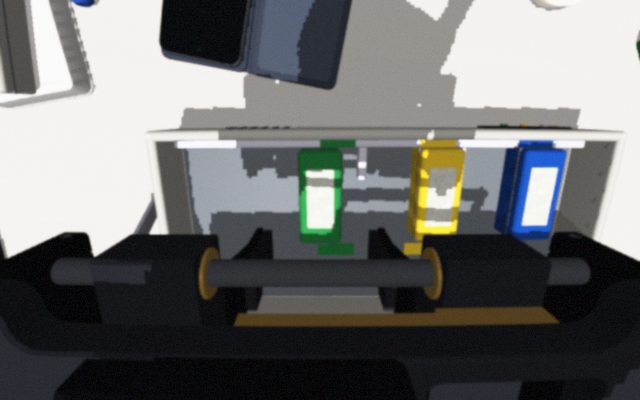

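```bash
python3 -m pendant '{"travel":[[0,0,0.03],[0,0,0.06],[0,0,0.085],[0,0,0.095],[0,0,0.0965],[0,0,0.0965]],"dr":[[0,0,0],[0,0,-0.005],[0,0,-0.005],[0,0,-0.005],[0,0,-0.005],[0,0,-0.005]],"gripper":[0.3,0.3,0.3,0.3,0.3,0.3]}' 25
python3 -m pendant '{"travel":[[0,0,0],[0,0,0],[0,0,0],[0,0,0],[0,0,0],[0,0,0],[0,0,0],[0,0,-0.0015],[0,0,-0.0015]],"dr":[[0,0,0],[0,0,0],[0,0,0],[0,0,0],[0,0,0],[0,0,0],[0,0,0],[0,0,0],[0,0,0]],"gripper":[-1,-1,-1,-1,-1,-1,-1,-1,-1]}' 25
python3 - <<'E'
from h import *
s=telemetry.sense(); p=s["position"]-O; print(p@EX,p@EY,p[2],s["force"])
E
```

```text
clock: 52.13
position: [0.54, -0.1209, 0.0438]
eef_rot: [180.0, -0.0, -174.9]
force: [0.6, -0.1, 0.7]
finger_gap: 0.647
clock: 52.88
position: [0.5401, -0.1208, 0.0453]
eef_rot: [180.0, 0.0, -174.9]
force: [0.1, 1.1, -1.1]
finger_gap: 0.407
-0.034332355445128276 -0.055223886610722375 0.04530525783742026 [ 0.09953666  1.05660468 -1.14025686]
```

Gripped. +y travel of about 13 mm to just before the stop, then the fence, then the stop.

```bash
python3 -m pendant '{"travel":[[0,0.003,0],[0,0.006,0],[0,0.009,0],[0,0.012,0],[0,0.012,0],[0.0015,0.012,0],[0.003,0.012,0],[0.003,0.012,0]],"dr":[[0,0,0],[0,0,0],[0,0,0],[0,0,0],[0,0,0],[0,0,0],[0,0,0],[0,0,0]],"gripper":[-1,-1,-1,-1,-1,-1,-1,-1]}' 25
python3 -m pendant '{"travel":[[0.001,0,0],[0.001,0,0]],"dr":[[0,0,0],[0,0,0]],"gripper":[-1,-1]}' 25
python3 -m pendant '{"travel":[[0.001,0,0],[0.001,0,0]],"dr":[[0,0,0],[0,0,0]],"gripper":[-1,-1]}' 25
python3 - <<'E'
from h import *
s=telemetry.sense(); p=s["position"]-O; print(p@EX,p@EY,p[2],s["force"])
E
```

```text
clock: 53.55
position: [0.5381, -0.1092, 0.0455]
eef_rot: [-180.0, 0.3, -175.0]
force: [3.8, 2.4, -1.3]
finger_gap: 0.414
clock: 53.72
position: [0.538, -0.1094, 0.0456]
eef_rot: [-179.9, 0.4, -175.0]
force: [6.1, 3.0, -2.3]
finger_gap: 0.406
clock: 53.88
position: [0.5379, -0.1095, 0.0458]
eef_rot: [-179.9, 0.5, -175.1]
force: [7.0, 5.5, -2.0]
finger_gap: 0.41
-0.035435180342409944 -0.04378905039517498 0.045798631948058596 [ 7.00041888  5.4755446  -2.03170598]
```

```bash
python3 -m pendant '{"travel":[[-0.0025,0,0.0005],[-0.0025,0.001,0.0008],[-0.0025,0.002,0.0008],[-0.0025,0.003,0.0008],[-0.0025,0.004,0.0008],[-0.0025,0.004,0.0008]],"dr":[[0,0,0],[0,0,0],[0,0,0],[0,0,0],[0,0,0],[0,0,0]],"gripper":[-1,-1,-1,-1,-1,-1]}' 25
python3 -m pendant '{"travel":[[0,0.001,0],[0,0.001,0]],"dr":[[0,0,0],[0,0,0]],"gripper":[-1,-1]}' 25
python3 -m pendant '{"travel":[[0,0.001,0],[0,0.001,0]],"dr":[[0,0,0],[0,0,0]],"gripper":[-1,-1]}' 25
python3 - <<'E'
from h import *
s=telemetry.sense(); p=s["position"]-O; print(p@EX,p@EY,p[2],s["force"])
E
```

```text
clock: 54.38
position: [0.5378, -0.106, 0.0448]
eef_rot: [-179.9, 0.2, -174.9]
force: [3.8, -1.0, 0.7]
finger_gap: 0.412
clock: 54.55
position: [0.5378, -0.1057, 0.0448]
eef_rot: [-179.8, 0.2, -174.8]
force: [4.2, -5.3, 0.0]
finger_gap: 0.414
clock: 54.72
position: [0.5378, -0.1057, 0.0448]
eef_rot: [-179.7, 0.2, -174.8]
force: [3.4, -8.0, -1.0]
finger_gap: 0.411
-0.03517976755891931 -0.03996659406773661 0.044835946678860185 [ 3.35350541 -7.97238767 -1.01272843]
```

Stop contact again at −39.97 mm. Releasing and checking everything.

```bash
python3 -m pendant '{"travel":[[0,-0.001,0.001],[0,-0.0015,0.0015],[0,-0.0015,0.0015]],"dr":[[0,0,0],[0,0,0],[0,0,0]],"gripper":[-1,-1,-1]}' 25
python3 -m pendant '{"travel":[[0,0,0],[0,0,0],[0,0,0],[0,0,-0.02],[0,0,-0.05],[0,0,-0.09],[0,0,-0.12],[0,0,-0.14],[0,0,-0.14]],"dr":[[0,0,0],[0,0,0],[0,0,0],[0,0,0],[0,0,0],[0,0,0],[0,0,0],[0,0,0],[0,0,0]],"gripper":[0.05,0.05,0.05,0.05,0.05,0.05,0.05,0.05,0.05]}' 25
python3 - <<'E'
from h import *
n="wrist"; im,d=camera(n); cv2.imwrite("pics/w36.png",im)
for c in ["green","yellow","blue"]:
    chk("wrist",c);chk("side",c)
chk("side","white",.052); knob(); print(telemetry.sense()["clock"])
E
```

```text
clock: 54.97
position: [0.5378, -0.1058, 0.0446]
eef_rot: [-179.9, 0.2, -174.9]
force: [3.2, -2.6, 8.9]
finger_gap: 0.414
clock: 55.72
position: [0.5374, -0.1049, 0.1865]
eef_rot: [-179.9, 0.3, -174.9]
force: [-0.1, -0.1, -0.1]
finger_gap: 0.524
wrist green 0.6 1019 scanner frame [-162.4  251.5] [45.2 28.5] 26.9 z 0.038
wrist green 0.56 2888 scanner frame [-43.6 -38.5] [82. 36.] 0.9 z 0.042
side green 0.92 246 scanner frame [-42.5 -37.6] [81.4 39.9] -0.2 z 0.043
side green 0.92 477 scanner frame [-179.4  285.6] [102.9  45.2] -60.9 z 0.039
side yellow 0.79 283 scanner frame [-41.9  46.8] [82. 39.] 0.2 z 0.043
side yellow 0.44 253 scanner frame [-42.5 -39.1] [82.5 39.6] -0.3 z 0.043
wrist blue 0.77 3020 scanner frame [-41.1 129.6] [82.  36.8] -0.0 z 0.044
side blue 0.68 335 scanner frame [-42.4 131.8] [81.2 38.4] 0.5 z 0.043
side white 0.81 164 scanner frame [-171.  -308.4] [79.6 39.8] -3.3 z 0.051
side knob px 319.0 135.5 2 expected locked [318.5 138.2]
top knob px 381.1 183.1 21 expected locked [380.3 182.6]
56.5667
```

View pics/w36.png

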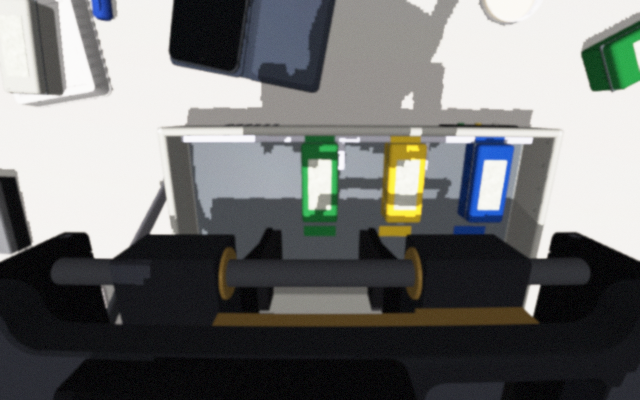

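All three agree in the side view: x −42.5, −41.9 and −42.4 mm, spaced 85 mm. Back to the knob.

```bash
python3 -m pendant '{"travel":[[0.02,0,-0.02],[0.05,0,-0.04],[0.08,-0.01,-0.06],[0.1,-0.03,-0.07],[0.1,-0.05,-0.07],[0.1,-0.06,-0.07],[0.1,-0.07,-0.07],[0.1,-0.08,-0.07],[0.1,-0.09,-0.07],[0.1,-0.1,-0.07]],"dr":[[0,0,0],[0,0,0.12],[0,0,0.24],[0,0,0.36],[0,0,0.48],[0,0,0.6],[0,0,0.72],[0,0,0.84],[0,0,0.96],[0,0,1.08]],"gripper":[-1,-1,-1,-1,-1,-1,-1,-1,-1,-1]}' 25
python3 - <<'E'
from h import *
tok(-.06,-.268,.158)
E
```

```text
clock: 57.4
position: [0.4453, -0.2137, 0.253]
eef_rot: [180.0, 0.0, 122.9]
force: [0.8, -0.1, 0.3]
finger_gap: 0.008
now [ 0.4453 -0.2137  0.253 ] [180.    0.  122.9] gap 0.008 F [ 0.8 -0.1  0.3] t 57.4
target [ 0.5342 -0.342   0.1701] travel [-0.156   0.005   0.0829] len 0.177 dr [-0.126  0.513  0.473]
contact pt scanner -0.13702309084956915 -0.13922522603510076 0.23897230439241102
```

```bash
python3 -m pendant '{"travel":[[-0.02,0,0],[-0.04,0.001,0],[-0.06,0.002,0],[-0.08,0.003,0],[-0.1,0.003,0.02],[-0.12,0.004,0.04],[-0.14,0.005,0.06],[-0.156,0.005,0.083],[-0.156,0.005,0.083],[-0.156,0.005,0.083]],"dr":[[-0.016,0.064,0.059],[-0.032,0.128,0.118],[-0.047,0.192,0.177],[-0.063,0.256,0.236],[-0.079,0.32,0.295],[-0.095,0.384,0.354],[-0.11,0.448,0.413],[-0.126,0.513,0.473],[-0.126,0.513,0.473],[-0.126,0.513,0.473]],"gripper":[-1,-1,-1,-1,-1,-1,-1,-1,-1,-1]}' 25
python3 - <<'E'
from h import *
tok(-.045,-.218,.119)
E
```

```text
clock: 58.23
position: [0.5338, -0.3411, 0.1657]
eef_rot: [-179.7, -30.3, 95.3]
force: [0.1, 0.8, 0.1]
finger_gap: 0.006
now [ 0.5338 -0.3411  0.1657] [-179.7  -30.3   95.3] gap 0.006 F [0.1 0.8 0.1] t 58.2
target [ 0.5447 -0.2908  0.1311] travel [0.0249 0.0158 0.0545] len 0.062 dr [-0.007 -0.005  0.002]
contact pt scanner -0.06045985090451639 -0.26700254014915004 0.15365902312766483
```

```bash
python3 -m pendant '{"travel":[[0.006,0.002,0.012],[0.012,0.004,0.024],[0.018,0.006,0.036],[0.023,0.01,0.046],[0.025,0.014,0.0545],[0.025,0.014,0.0555],[0.025,0.014,0.0555]],"dr":[[0,0,0],[0,0,0],[0,0,0],[0,0,0],[0,0,0],[0,0,0],[0,0,0]],"gripper":[-1,-1,-1,-1,-1,-1,-1]}' 25
python3 - <<'E'
from h import *
tok(-.014,-.218,.119)
n="wrist"; im,d=camera(n); cv2.imwrite("pics/w37.png",im)
for c in ["green","yellow","blue"]: chk("side",c)
E
```

```text
clock: 58.82
position: [0.5446, -0.2897, 0.1349]
eef_rot: [-180.0, -29.9, 95.6]
force: [-0.0, 0.2, 0.6]
finger_gap: 0.004
now [ 0.5446 -0.2897  0.1349] [-180.   -29.9   95.6] gap 0.004 F [-0.   0.2  0.6] t 58.8
target [ 0.5756 -0.288   0.1311] travel [-0.003   0.031   0.0026] len 0.031 dr [-0.004  0.001  0.007]
contact pt scanner -0.04504339578641843 -0.216888379001239 0.12274294607660723
side green 0.98 482 scanner frame [-179.3  285. ] [102.2  44.6] -60.6 z 0.038
side green 0.84 233 scanner frame [-42.7 -38.6] [78.1 38.6] 0.8 z 0.043
side yellow 0.59 281 scanner frame [-42.4  46.8] [82.3 37.3] 0.1 z 0.043
side blue 0.56 331 scanner frame [-42.4 131.6] [80.6 38.9] -1.2 z 0.043
```

View pics/w37.png

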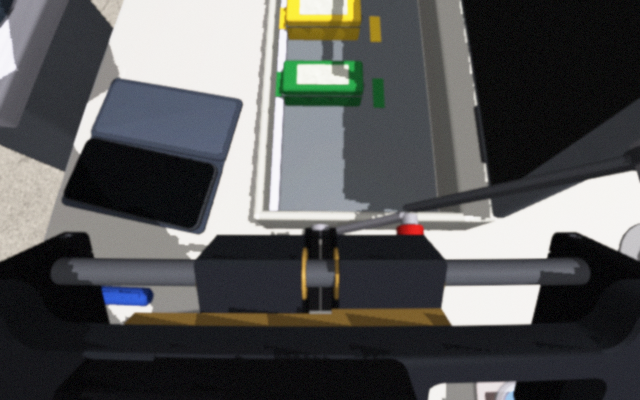

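```bash
python3 -m pendant '{"travel":[[-0.0,0.008,0.001],[-0.001,0.016,0.002],[-0.0015,0.023,0.003],[-0.0015,0.027,0.003],[-0.0015,0.029,0.003],[-0.0015,0.029,0.003]],"dr":[[0,0,0],[0,0,0],[0,0,0],[0,0,0],[0,0,0],[0,0,0]],"gripper":[-1,-1,-1,-1,-1,-1]}' 25
python3 - <<'E'
from h import *
tok(.0,-.218,.115)
knob()
E
```

```text
clock: 59.67
position: [0.5737, -0.2871, 0.1306]
eef_rot: [-180.0, -30.0, 95.5]
force: [0.6, 0.2, -0.2]
finger_gap: 0.005
now [ 0.5737 -0.2871  0.1306] [-180.   -30.    95.5] gap 0.005 F [ 0.6  0.2 -0.2] t 59.7
target [ 0.5895 -0.2868  0.1271] travel [-0.0028  0.0157  0.0023] len 0.016 dr [-0.004  0.     0.006]
contact pt scanner -0.015790177614127286 -0.21687874774742638 0.11842796302078251
side knob px 318.0 137.5 2 expected locked [318.5 138.2]
top knob px 380.8 183.3 18 expected locked [380.3 182.6]
```

```bash
python3 -m pendant '{"travel":[[0,0.004,0],[-0.0005,0.008,0.001],[-0.002,0.012,0.0035],[-0.0035,0.016,0.006],[-0.005,0.02,0.0087],[-0.007,0.024,0.012]],"dr":[[0,0,0],[0,0,0],[0,0,0],[0,0,0],[0,0,0],[0,0,0]],"gripper":[-1,-1,-1,-1,-1,-1]}' 25
python3 - <<'E'
from h import *
tok(.02,-.218,.1)
knob()
n="wrist"; im,d=camera(n); cv2.imwrite("pics/w38.png",im)
E
```

```text
clock: 60.27
position: [0.5973, -0.2851, 0.1166]
eef_rot: [-179.9, -30.0, 95.5]
force: [-0.4, -0.3, 0.6]
finger_gap: 0.001
now [ 0.5973 -0.2851  0.1166] [-179.9  -30.    95.5] gap 0.001 F [-0.4 -0.3  0.6] t 60.3
target [ 0.6094 -0.285   0.1121] travel [-0.0032  0.0121  0.0033] len 0.013 dr [-0.004  0.     0.005]
contact pt scanner 0.007825402780501155 -0.21697343939780814 0.10443939973132059
side knob px 313.0 140.5 2 expected locked [318.5 138.2]
top knob px 378.9 178.9 18 expected locked [380.3 182.6]
```

View pics/w38.png

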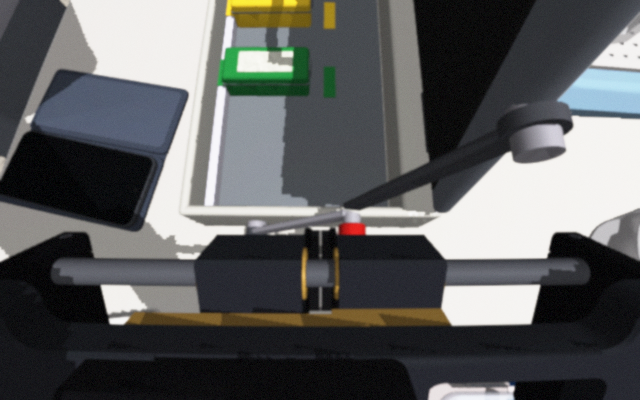

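```bash
python3 -m pendant '{"travel":[[-0.0018,0.0035,0.003],[-0.0035,0.007,0.006],[-0.0055,0.0105,0.0095],[-0.0073,0.0135,0.0127],[-0.0095,0.0165,0.0163],[-0.0115,0.0192,0.0198],[-0.0135,0.022,0.0235],[-0.0155,0.024,0.027]],"dr":[[0,0,0],[0,0,0],[0,0,0],[0,0,0],[0,0,0],[0,0,0],[0,0,0],[0,0,0]],"gripper":[-1,-1,-1,-1,-1,-1,-1,-1]}' 25
python3 - <<'E'
from h import *
tok(.02,-.30,.1)
n="wrist"; im,d=camera(n); cv2.imwrite("pics/w39.png",im)
E
```

```text
clock: 61.08
position: [0.6179, -0.2832, 0.087]
eef_rot: [-179.5, -30.1, 95.4]
force: [-12.8, -3.0, 11.9]
finger_gap: 0.006
now [ 0.6179 -0.2832  0.087 ] [-179.5  -30.1   95.4] gap 0.006 F [-12.8  -3.   11.9] t 61.1
target [ 0.6168 -0.3667  0.1121] travel [-0.0592 -0.0095 -0.0634] len 0.087 dr [-0.011 -0.002  0.004]
contact pt scanner 0.02841146288414303 -0.2169225525332588 0.07485394559785918
```

View pics/w39.png

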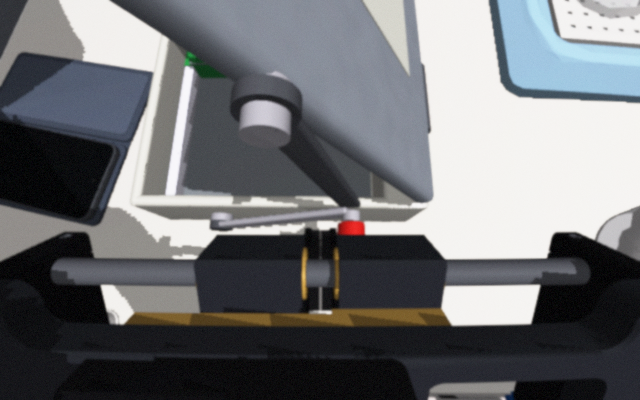

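The joint is broken and the lid is on its way down. Withdrawing straight outward.

```bash
python3 -m pendant '{"travel":[[-0.017,-0.004,-0.01],[-0.035,-0.004,-0.02],[-0.052,-0.004,-0.03],[-0.07,-0.004,-0.04],[-0.07,-0.004,-0.05],[-0.07,-0.004,-0.06]],"dr":[[0,0,0],[0,0,0],[0,0,0],[0,0,0],[0,0,0],[0,0,0]],"gripper":[-1,-1,-1,-1,-1,-1]}' 25
python3 - <<'E'
from h import *
n="side"; im,d=camera(n); cv2.imwrite("pics/s40.png",cv2.resize(im[60:260,220:460],None,fx=3,fy=3))
tok(.0,-.30,.2)
E
```

```text
clock: 61.63
position: [0.6257, -0.3737, 0.1021]
eef_rot: [-180.0, -30.1, 95.4]
force: [0.0, 0.2, -0.0]
finger_gap: 0.003
now [ 0.6267 -0.3749  0.1049] [179.8 -29.9  95.5] gap 0.003 F [ 1.1 -0.6  1. ] t 61.7
target [ 0.5969 -0.3685  0.2121] travel [ 0.0614 -0.0288 -0.0884] len 0.111 dr [-0.     0.002  0.005]
contact pt scanner 0.029102574353552308 -0.30910954815139813 0.09279059381517235
```

View pics/s40.png

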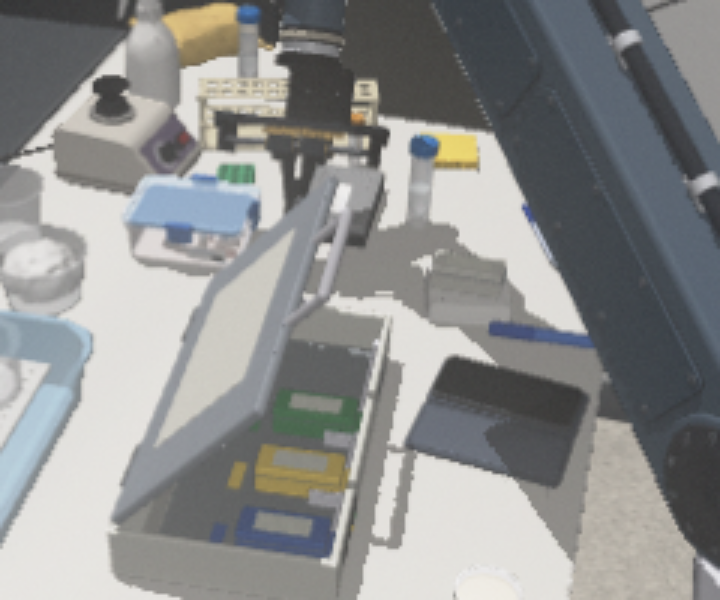

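```bash
python3 -m pendant '{"travel":[[0.01,0,-0.017],[0.02,0,-0.035],[0.035,0,-0.06],[0.05,0,-0.0866],[0.06,0,-0.104],[0.06,0,-0.104],[0.06,0,-0.104],[0.06,0,-0.104],[0.06,0,-0.104],[0.06,0,-0.104]],"dr":[[0,0,0],[0,0,0],[0,0,0],[0,0,0],[0,0,0],[0,0,0],[0,0,0],[0,0,0],[0,0,0],[0,0,0]],"gripper":[-1,-1,-1,-1,-1,-1,-1,-1,-1,-1]}' 25
python3 -m pendant '{"travel":[[0,0,0],[0,0,0],[0,0,0],[0,0,0],[0,0,0],[0,0,0],[0,0,0],[0,0,0],[0,0,0],[0,0,0]],"dr":[[0,0,0],[0,0,0],[0,0,0],[0,0,0],[0,0,0],[0,0,0],[0,0,0],[0,0,0],[0,0,0],[0,0,0]],"gripper":[-1,-1,-1,-1,-1,-1,-1,-1,-1,-1]}' 25
python3 - <<'E'
from h import *
n="side"; im,d=camera(n); cv2.imwrite("pics/s41.png",cv2.resize(im[60:260,220:460],None,fx=3,fy=3))
E
```

```text
clock: 62.52
position: [0.6251, -0.3725, 0.2208]
eef_rot: [-179.8, -30.2, 95.4]
force: [-0.5, 0.2, -0.5]
finger_gap: 0.005
clock: 63.35
position: [0.6256, -0.3734, 0.2228]
eef_rot: [-180.0, -30.0, 95.5]
force: [0.2, 0.1, 0.5]
finger_gap: 0.009
```

View pics/s41.png

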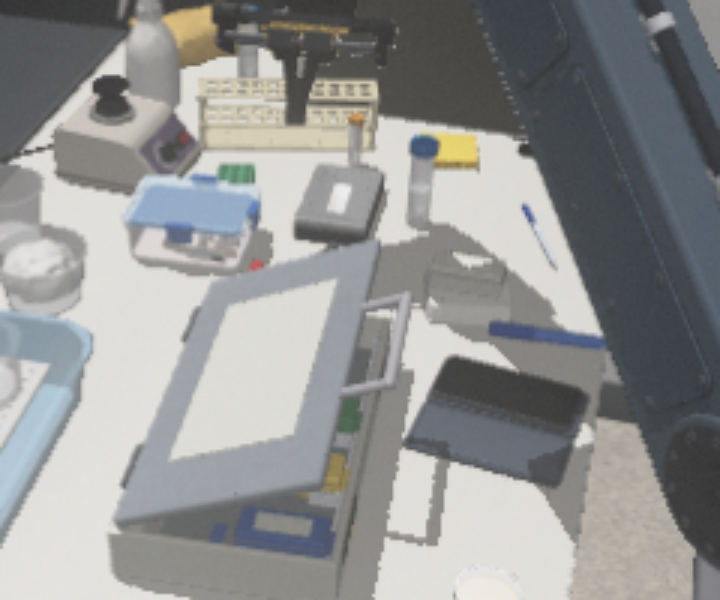

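The lid is sinking by itself and the bottle is standing. Waiting.

```bash
for k in 1 2; do python3 -m pendant '{"travel":[[0,0,0],[0,0,0],[0,0,0],[0,0,0],[0,0,0],[0,0,0],[0,0,0],[0,0,0],[0,0,0],[0,0,0]],"dr":[[0,0,0],[0,0,0],[0,0,0],[0,0,0],[0,0,0],[0,0,0],[0,0,0],[0,0,0],[0,0,0],[0,0,0]],"gripper":[-1,-1,-1,-1,-1,-1,-1,-1,-1,-1]}' >/dev/null; done
python3 -m pendant '{"travel":[[0,0,0],[0,0,0],[0,0,0],[0,0,0],[0,0,0],[0,0,0],[0,0,0],[0,0,0],[0,0,0],[0,0,0]],"dr":[[0,0,0],[0,0,0],[0,0,0],[0,0,0],[0,0,0],[0,0,0],[0,0,0],[0,0,0],[0,0,0],[0,0,0]],"gripper":[-1,-1,-1,-1,-1,-1,-1,-1,-1,-1]}'
cat > lid.py <<'E'
from h import *
import sys
for n in ["side","top"]:
    im,d=camera(n); i=camera_info(n)
    if n=="side": cv2.imwrite(sys.argv[1],cv2.resize(im[60:260,220:460],None,fx=3,fy=3))
    m=np.zeros(im.shape[:2],np.uint8); cv2.fillPoly(m,[np.int32(proj(i,[S(-.09,-.1,.07),S(.08,-.1,.07),S(.08,.17,.07),S(-.09,.17,.07)]))],1)
    vv,uu=np.nonzero((m>0)&(d>0)); P=bydepth(i,np.c_[uu,vv],d[vv,uu]); q=P-O; x=q@EX
    A=np.c_[x,np.ones(len(x))]; P=P; k=np.abs(P[:,2]-np.median(P[:,2]))<.05
    c=np.linalg.lstsq(A[k],P[k,2],rcond=None)[0]; print(n,"slope -> lid rad %.3f"%(-c[0]),"z at front %.4f"%(c@[-.1,1]))
print(telemetry.sense()["clock"])
E
python3 lid.py pics/s42.png
```

```text
clock: 65.9
position: [0.6256, -0.3734, 0.2228]
eef_rot: [-180.0, -30.0, 95.5]
force: [-0.1, -1.2, -0.8]
finger_gap: 0.002
side slope -> lid rad 0.000 z at front 0.0719
top slope -> lid rad 0.003 z at front 0.0726
66.0
```

View pics/s42.png

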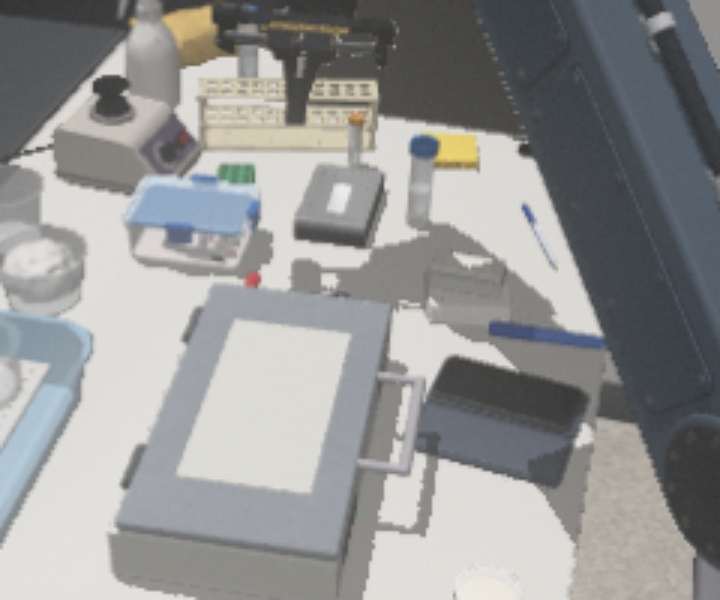

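The lid is shut (0.000 and 0.003 rad), the bottle is standing and the arm is clear. One last check of white, then I hand in.

Run:
```python
from h import *
for n in ["top","side"]: cas(n,["white"])
r.hand_in(); print(telemetry.sense()["clock"])
```

```text
side white 0.71 ztop 0.052 172 [ 424.8 -383.4] [79.9 41.7] 6.9
side white 0.48 ztop 0.073 6146 [547.6 -68. ] [378.3 247.5] -84.9
the job is handed in; nothing more can be done
the job is handed in; nothing more can be done
```

The scanner is reloaded and I handed the job in at about 66 s of the 210 s allowed; it gives no verdict.

**What I did:** I raised the lid until the stay locked and laid the white cassette on the tray. Blue, green (the 80 x 36 mm one) and yellow went into their lanes, each pressed against the fence and then the side stop until both forces showed contact. I then pushed the knob back about 60 mm, and the lid sank shut by itself.

**What went wrong on the way:** Green was knocked about 46 mm aside while I was lining up on the knob. I nudged it back, re-gripped it and registered it again before breaking the stay.

**Last checks:**
- **Lid:** shut, 0.000 rad by the side camera and 0.003 rad by the top camera.
- **Coloured cassettes:** just before I pushed the knob, the side camera put them at x −42.7, −42.4 and −42.4 mm (registered place −44). They were about 85 mm apart and square within about 1.2°. They could not be seen once the lid was shut.
- **White cassette:** on the tray at (0.425, −0.383), about 4 mm from its middle.
- **Bottle and arm:** bottle standing, arm clear of everything.

**Where readings disagreed:** camera x readings for the cassettes were 1 to 3 mm further from the fence than the contact forces suggest, with the 3 mm ones from the wrist camera's angled view. The top camera gave no reading of the white cassette in the final check, so its position rests on the side camera alone. That last reading also differs by 4 mm and about 6° from the one at placing, which I took as shadow noise because nothing had touched it.

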